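# Put the marker and brush away upright in their cups

## Task

The board work is done: put the two tools from the sloping rest away in their holder cups. Stand the marker in the red-banded cup with its red cap up, and the brush in the blue-banded cup with its bristles up, each right down on the cup's floor. Leave the other things on the bench where they are.

Things in the scene. Friction and masses are not known exactly. Their poses are not given: they have to be found in the camera images.
- rest: fixed grey sloping tool rest; origin: centre of the underside of its base plate (150 along x, 170 along y, 6 mm thick). Marker at y = +45 mm and brush at y = -45 mm lie across two bars, sloping 30 degrees, rising towards its +x, lower ends against a lip. Between the bars both sides of a tool are free for fingers, down to 40 mm above the bench
- rest_low_bar (a point): middle of the axis of the rest's low cross bar (8 mm thick, 152 mm long along the rest's y, 32.5 mm high); guide pins stand 17 mm above this axis on both sides of each tool
- rest_high_bar (a point): the same for the high cross bar, 80 mm high
- marker: loose felt marker, white barrel and red cap, round, 16 mm thick, 136 mm long along its y, +y towards the cap; its red cap is the upper end as it lies on the rest. Origin in the middle of its length, on the underside as it lies
- marker_foot (a point): centre of the marker's white end (the end that goes down into the cup)
- marker_grip (a point): point on the marker's axis 82 mm from its white end: a good place to grip, closing across the marker level
- brush: loose black ESD brush; handle bar 16 wide x 10 thick x 154 mm long along its y, -y towards the bristles; bristles stick out sideways by 17 mm at its upper end as it lies on the rest. Origin in the middle of its length, on the underside as it lies, on one long edge of the bar
- brush_foot (a point): centre of the bare end of the brush's handle (the end that goes down into the cup)
- brush_grip (a point): point on the brush's axis 82 mm from the bare end: a good place to grip, closing across the 16 mm width, level
- red_cup: fixed upright round black holder cup with a red band, outside 38 mm, inside 30 mm wide, 62 mm high, on a disc foot 62 mm wide; origin: centre of its underside
- red_cup_floor (a point): centre of the inner floor of the red-banded cup, 8 mm above the bench (well 54 mm deep)
- red_cup_mouth (a point): centre of the mouth of the red-banded cup, 62 mm above the bench
- blue_cup: fixed upright round black holder cup with a blue band, outside 38 mm, inside 30 mm wide, 62 mm high, on a disc foot 62 mm wide; origin: centre of its underside
- blue_cup_floor (a point): centre of the inner floor of the blue-banded cup, 8 mm above the bench (well 54 mm deep)
- blue_cup_mouth (a point): centre of the mouth of the blue-banded cup, 62 mm above the bench
- meter: bystander: yellow and black multimeter, 138 x 68 x 39 mm; origin: centre of its underside
- tape: bystander: roll of tape lying flat, 90 x 85 x 30 mm; origin: centre of its underside
- spool: bystander: solder spool with blue rims, standing, 79 x 58 x 56 mm; origin: centre of its underside
- driver: bystander: small screwdriver with a red handle, 16 x 165 x 16 mm, lying flat; origin: centre of its underside
- tweezers: bystander: black tweezers, 25 x 122 x 11 mm, lying flat; origin: centre of its underside
Mind the look-alikes: they are no part of the job. What is meant by the marker is not orange, and is the larger of those in its own colour.

How it is judged:
At the end, for the whole second after the job is handed in: The marker stands in the red-banded cup, white end down, and the brush in the blue-banded cup, bare handle end down: each lower end within 17 mm sideways and 12 mm in height of the centre of its cup's floor (22 mm in all), the tool within 0.42 rad of upright, released (horizontal distance between marker_foot and red_cup_floor below 0.017 m and z of marker_foot in the frame of red_cup_floor below 0.012 m and distance between marker_foot and red_cup_floor below 0.022 m and angle between marker's own y axis and vertical below 0.42 rad and horizontal distance between brush_foot and blue_cup_floor below 0.017 m and z of brush_foot in the frame of blue_cup_floor below 0.012 m and distance between brush_foot and blue_cup_floor below 0.022 m and angle between brush's own y axis and vertical above 2.72 rad); the robot touches nothing.
It fails at once if the meter was moved by more than 30 mm (distance of meter from where it was at the start of the episode above 0.03 m).
It fails at once if the tape was moved by more than 30 mm (distance of tape from where it was at the start of the episode above 0.03 m).
It fails at once if the spool was moved by more than 30 mm (distance of spool from where it was at the start of the episode above 0.03 m).
It fails at once if the driver was moved by more than 30 mm (distance of driver from where it was at the start of the episode above 0.03 m).
It fails at once if the tweezers was moved by more than 30 mm (distance of tweezers from where it was at the start of the episode above 0.03 m).
It also fails if it takes over 64 s, if anything falls off the work surface, if the arm or the gripper's body presses on something with over 40 N, if the wrist force passes 120 N, or if a joint passes its speed limit or range.

## Robot

A 7-joint arm with a two-finger parallel gripper is mounted at the origin on a cart in front of the work surface, level with it; the furniture and walls round the work are solid. World frame = base frame: x ahead of the robot, y to its left, z up, the work surface at z = 0. Lengths are in m, angles in rad, forces in N, time in s.
With the tool pointing down it reaches from about 0.4 to 0.9 m from the base axis. Payload 5.5 kg.
Tool frame: the origin (TCP) lies at the very end of the fingers, on their centre line; the grasp point (between the pads) lies 19 mm behind it; z points along the fingers, y is the line along which they close (so a half turn about z gives the same grasp; the last joint's range is limited). The gripper opens to 92 mm and grips with 3 to 60 N. Pads are 19 mm wide; open, the fingers measure 130 mm over their backs; the gripper's body (75 mm by 190 mm) begins 47 mm behind the grasp point.
Start: joints at [1.479, 0.501, -0.427, 1.55, 0.221, 1.138, -0.21], TCP at [0.226, -0.61, 0.227] pointing down, gripper open.
Joint ranges: [-2.88, 2.88], [-0.31, 2.03], [-1.54, 1.56], [0.2, 2.42], [-1.41, 4.55], [0.19, 2.02], [-2.57, 2.57]. Speed limits (rad/s): [2.57, 2.57, 3.14, 3.14, 3.14, 3.14, 3.14].

## Interface

Orientations are given as a unit quaternion [w, x, y, z].
In Python, from bench import monitor, read_camera, calibration, order, boxes_of, masks_of, landmark_of gives the robot as it stands.
- The arm moves only by the tool carry_out, never from a script. Its argument "plan" is a list of rows, each an object with "twist": the turn, a rotation vector about the tool's x, y, z in units of pi rad (1.0 is pi rad), a list of three; "delta_pos": the shift along the tool's x, y, z in units of 0.05 m (1.0 is 0.05 m), a list of three; "grip": the finger opening in mm, from 0 to 91.8. In form: [{"twist": [wx, wy, wz], "delta_pos": [tx, ty, tz], "grip": grip}, ...]. A call has 1 to 12 rows; each row shifts and turns the commanded pose from where the row before left it, along the tool's axes as they then stand; what a row does not reach is not made up. A row lasts 1/12 s, in which the tool goes at most 41.7 mm and 7.16 degrees, less where a joint would pass 70% of its speed; a pose out of reach is approached as far as the arm can. A call with a number of a shift or a turn outside -1 to 1 is refused whole. A call with a gripper value outside its range is refused whole. The fingers move at their own pace and stop on an object; "grip_force" is the grip in N (left out, the last holds). Time passes only in rows, so rows that do not move let the fingers close. It gives the time, the measured TCP pose, the force, the opening and the grip force at its end, in the units of the state.
- monitor.sense(): the state, without advancing time (a new reading comes with each control period).
- read_camera(name): name is "side" or "top" or "wrist"; returns (picture, depth): 420x560x3 uint8, blue, green, red; 420x560 float32, m along the optical axis (not along the pixel's ray), 0 where there is no reading.
- calibration(name): a dict with "camera_matrix" (3x3 intrinsics, pixels), "rvec" (rotation vector, rad) and "tvec" (3), from world to camera coordinates, as OpenCV has them. Camera axes: x right, y down, z forward; pixel columns grow to the right and rows downward; lengths in m; the calibration is good to about 2 mm. The wrist camera is an equidistant fisheye: a pixel r from the principal point sees the ray r / f radians off the axis. A picture is of the moment at which its call begins: read the wrist's pose just before it. calibration takes no time and is no camera call; for the wrist camera it gives the pose at the moment of the call.
- order.job_done(): hands the job in; it is judged then, once.
Trained networks look in the newest picture that a camera, given by its name, has taken for a name from the list of things; names that differ only in an ending like _2 or _b are one class to them, and where a whole thing is asked for, a point or a joint stands for the part that bears it (a point fixed in the world has none). Each returns a list of dicts, best first, with "conf" (0 to 1); they miss things now and then, are a little off and sometimes report something else, mostly with a low value. They report only what shows in the picture. A call takes as long as a camera call. They do not tell look-alikes from the thing itself.
- boxes_of(camera, name): "xy" ([column, row] in pixels, amid what is visible of it).
- masks_of(camera, name): "mask" (420x560 bool, what is visible of it) and "xy" ([column, row] in pixels, amid what is visible of it).
- landmark_of(camera, name): "xy" ([column, row] in pixels: a listed point, or the origin of a listed thing).
The state is a dict: "time_s": time; "joint_positions": joint angles; "joint_vel": joint speeds; "tau": joint torques, N m; "tcp_pos": TCP position; "orientation": TCP orientation; "wrist_force": force on the tool from outside, world axes, zero at the start; "ft_torque": the same for the moment, N m; "grip_width": finger opening in m; "grasp_force": force on a finger pad.
Only numpy, scipy, OpenCV 4.12 (cv2) and the standard library are available. Lean on these libraries where they do the work, as an engineer would, in place of code of your own. Each camera call takes 0.05 s, during which the arm holds its last target. There are 200 camera calls.

## Working session

There is one attempt and no reset: what is moved stays moved. The work goes in short steps, Python scripts to look and compute and a tool call to move; the robot and the scene stay as the last step left them, time stands still between calls to the robot, and variables do not carry over. Pictures are saved under pics/ and viewed, at most 10 in all, crops included, and the job is handed in when it is done.

Besides the shell and the picture viewer there is one more tool, called after ">>>" as name([rows], argument=value, ...), one row to a line, values as JSON. carry_out: Moves the arm, as the interface text tells. Its arguments: {"type":"object","properties":{"plan":{"type":"array","items":{"type":"object","properties":{"twist":{"type":"array","items":{"type":"number","minimum":-1,"maximum":1}},"delta_pos":{"type":"array","items":{"type":"number","minimum":-1,"maximum":1}},"grip":{"type":"number"}}}},"grip_force":{"type":"number"}},"required":["plan"]}

```bash
mkdir -p pics; cat > h.py <<'E'
import numpy as np, cv2
from scipy.spatial.transform import Rotation as R
from bench import monitor, read_camera, calibration, order, boxes_of, masks_of, landmark_of
def cam(n):
    c=calibration(n); return np.array(c["camera_matrix"]),cv2.Rodrigues(np.array(c["rvec"],float))[0],np.array(c["tvec"],float).ravel()
def ray(n,xy):
    K,Rm,t=cam(n); u=(xy[0]-K[0,2])/K[0,0]; v=(xy[1]-K[1,2])/K[1,1]
    if n=="wrist":
        r=np.hypot(u,v); d=np.array([u/r*np.sin(r),v/r*np.sin(r),np.cos(r)]) if r>1e-9 else np.array([0,0,1.])
    else: d=np.array([u,v,1.])
    return -Rm.T@t, Rm.T@d/np.linalg.norm(d)
def tri(obs):
    A=np.zeros((3,3));b=np.zeros(3);L=[ray(*o) for o in obs]
    for o,d in L: P=np.eye(3)-np.outer(d,d);A+=P;b+=P@o
    x=np.linalg.solve(A,b); return x,max(np.linalg.norm((np.eye(3)-np.outer(d,d))@(x-o)) for o,d in L)
def cloud(n,dep):
    K,Rm,t=cam(n);v,u=np.mgrid[:420,:560].astype(float);x=(u-K[0,2])/K[0,0];y=(v-K[1,2])/K[1,1]
    if n=="wrist":
        r=np.hypot(x,y)+1e-9;s=np.tan(np.minimum(r,1.5))/r;x,y=x*s,y*s
    P=np.stack([x*dep,y*dep,dep],-1); return (P-t)@Rm
def st():
    s=monitor.sense(); return s
E
python3 - <<'E'
from h import *
np.set_printoptions(precision=4,suppress=True)
s=st();print(s["time_s"],s["tcp_pos"],s["orientation"])
for n in("side","top"):
    im,d=read_camera(n);cv2.imwrite(f"pics/{n}0.png",im);np.save(f"{n}0.npy",d)
    C=cloud(n,d);K,Rm,t=cam(n);print(n,"cam",-Rm.T@t)
    for o in "rest_low_bar rest_high_bar marker_foot marker_grip brush_foot brush_grip red_cup_mouth blue_cup_mouth".split():
        for q in landmark_of(n,o)[:4]:
            x,y=np.round(q["xy"]).astype(int); print(o,round(q["conf"],2),q["xy"],C[min(max(y,0),419),min(max(x,0),559)])
E
```

```text
0.0 [ 0.2255 -0.6089  0.2257] [-0.001   0.9843  0.1765 -0.0001]
side cam [-0.0041  0.7346  0.9187]
rest_low_bar 0.94 [297.3, 216.5] [ 0.525 -0.132  0.033]
rest_high_bar 0.59 [280.5, 186.9] [ 0.6007 -0.1589  0.0832]
marker_foot 0.7 [295.6, 230.5] [ 0.4984 -0.0864  0.0291]
marker_foot 0.6 [232.1, 378.2] [ 0.3799  0.338  -0.0045]
marker_foot 0.53 [273.5, 281.4] [0.458  0.0742 0.0004]
marker_grip 0.75 [292.4, 275.3] [0.4271 0.0406 0.0114]
marker_grip 0.57 [276.8, 203.0] [ 0.5746 -0.1067  0.0731]
marker_grip 0.53 [203.3, 380.4] [0.419  0.3817 0.0112]
brush_foot 0.57 [316.0, 221.1] [ 0.4747 -0.1508  0.0265]
brush_grip 0.8 [303.6, 191.7] [ 0.5459 -0.1988  0.0644]
red_cup_mouth 0.63 [238.7, 265.3] [0.5345 0.1133 0.0456]
red_cup_mouth 0.35 [268.3, 323.2] [0.3916 0.1927 0.0125]
red_cup_mouth 0.26 [238.2, 278.3] [0.5144 0.1433 0.0391]
blue_cup_mouth 0.89 [183.7, 307.5] [0.5561 0.2847 0.0429]
top cam [ 0.3392 -0.051   1.1294]
rest_low_bar 0.7 [316.1, 221.1] [ 0.5363 -0.1471  0.0082]
rest_high_bar 0.72 [422.9, 204.3] [ 0.5901 -0.4476  0.0302]
rest_high_bar 0.71 [326.3, 194.5] [ 0.5985 -0.1671  0.
[... 277 characters left out ...]
809  0.0319]
marker_foot 0.41 [236.4, 247.6] [0.4522 0.0781 0.0097]
marker_grip 0.75 [301.1, 204.1] [ 0.5715 -0.1003  0.0697]
marker_grip 0.5 [316.5, 211.9] [ 0.5631 -0.147   0.006 ]
marker_grip 0.44 [130.7, 254.5] [0.4269 0.3739 0.0076]
marker_grip 0.41 [252.7, 258.7] [0.4224 0.0285 0.0135]
brush_foot 0.6 [325.4, 245.1] [ 0.4691 -0.1741 -0.    ]
brush_grip 0.61 [333.3, 216.7] [ 0.5387 -0.1884  0.0652]
red_cup_mouth 0.78 [215.3, 217.2] [0.5394 0.143  0.0094]
blue_cup_mouth 0.94 [156.4, 207.4] [0.5586 0.3068 0.0353]
blue_cup_mouth 0.29 [333.5, 215.3] [ 0.5439 -0.1908  0.0675]
blue_cup_mouth 0.28 [212.5, 220.1] [0.5215 0.1416 0.0619]
blue_cup_mouth 0.27 [316.0, 223.3] [ 0.5264 -0.145   0.0325]
```

View pics/top0.png

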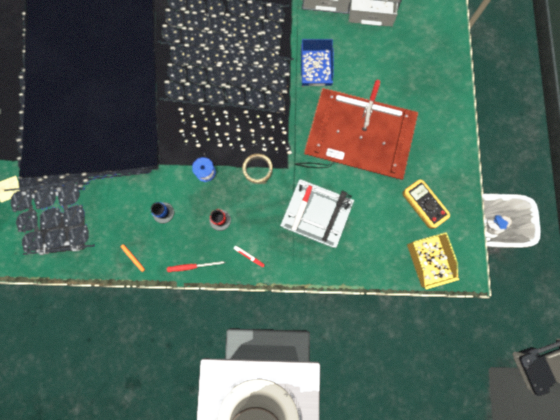

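View pics/side0.png

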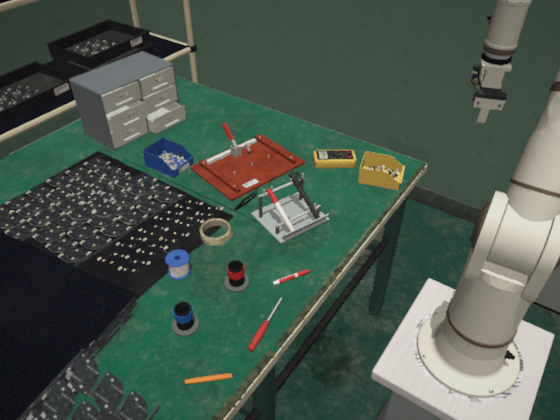

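```bash
python3 - <<'E'
from h import *
np.set_printoptions(precision=4,suppress=True)
for k,a,b in [("low",(297.3,216.5),(316.1,221.1)),("high",(280.5,186.9),(326.3,194.5)),("mfoot",(295.6,230.5),(293.2,227.4)),("mgrip",(276.8,203),(301.1,204.1)),
("bfoot",(316,221.1),(325.4,245.1)),("bgrip",(303.6,191.7),(333.3,216.7)),("red",(238.7,265.3),(215.3,217.2)),("blue",(183.7,307.5),(156.4,207.4))]:
    print(k,*tri([("side",a),("top",b)]))
im=cv2.imread("pics/top0.png");cv2.imwrite("pics/crop1.png",cv2.resize(im[150:290,120:360],None,fx=3.2,fy=3.2,interpolation=cv2.INTER_CUBIC))
# cup rims from depth
d=np.load("top0.npy");C=cloud("top",d)
for nm,c in(("red",(.535,.14)),("blue",(.557,.30))):
    m=(np.hypot(C[...,0]-c[0],C[...,1]-c[1])<.035)&(abs(C[...,2]-.062)<.008);p=C[m]
    (x,y),r=cv2.minEnclosingCircle(p[:,:2].astype(np.float32));print(nm,m.sum(),x,y,r,p[:,2].mean())
E
```

```text
low [ 0.5339 -0.147   0.0161] 0.0007893150889581052
high [ 0.6011 -0.1672  0.0773] 0.0029822265490809397
mfoot [ 0.5066 -0.0845  0.0265] 0.007009709284386869
mgrip [ 0.5697 -0.0998  0.0799] 0.0007417891203263642
bfoot [ 0.4756 -0.1706  0.0094] 0.00863678595207767
bgrip [ 0.5388 -0.1872  0.0759] 0.0013650998154375097
red [0.5253 0.1305 0.0667] 0.003707736326479772
blue [0.549  0.2949 0.0621] 0.0035376972584807683
red 80 0.5324622392654419 0.12937800586223602 0.020433476194739342 0.059922080294599465
blue 85 0.5491079688072205 0.2947227954864502 0.020142823457717896 0.05945653733470326
```

View pics/crop1.png

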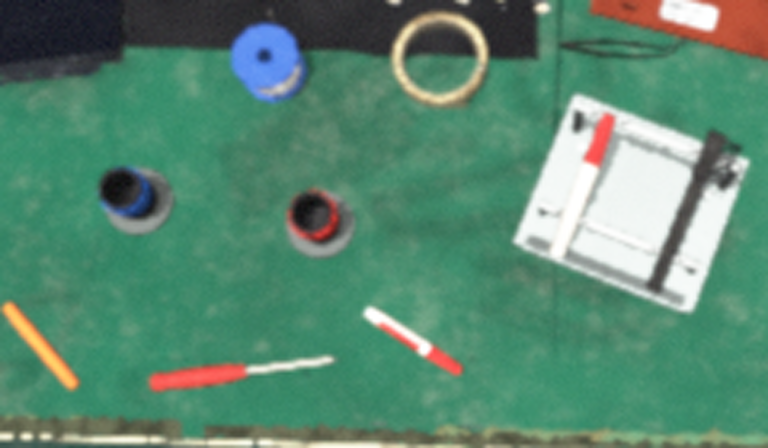

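```bash
python3 - <<'E'
from h import *
np.set_printoptions(precision=4,suppress=True)
im=cv2.imread("pics/top0.png");C=cloud("top",np.load("top0.npy"))
x0=np.array([.57,-.145])
# tools' axes: points above bars/base, split by colour
hsv=cv2.cvtColor(im,cv2.COLOR_BGR2HSV)
near=(np.hypot(C[...,0]-x0[0],C[...,1]-x0[1])<.12)
print("side cam")
for n in("side","top"):
    im=cv2.imread(f"pics/{n}0.png");C=cloud(n,np.load(f"{n}0.npy"))
    for o in("marker","brush"):
        read_camera(n)
        for q in masks_of(n,o)[:4]:
            x,y=map(int,q["xy"]);m=cv2.erode(q["mask"].astype(np.uint8),np.ones((2,2)))>0
            p=C[m];
            if not len(p) or np.hypot(*(np.median(p,0)[:2]-x0))>.1: continue
            c=np.median(p,0);p=p[np.linalg.norm(p-c,axis=1)<.11];c=p.mean(0);u=np.linalg.svd(p-c)[2][0];u*=np.sign(u[2]);e=(p-c)@u
            print(n,o,q["conf"],q["xy"],len(p),"c",c,"u",u,e.min(),e.max(),"yaw",np.arctan2(u[1],u[0]),"slope",np.degrees(np.arcsin(u[2])))
E
```

```text
side cam
side marker 0.48 [280.4, 209.6] 207 c [ 0.5516 -0.0973  0.0581] u [ 0.8037 -0.2878  0.5209] -0.05967014842348516 0.06921931885982167 yaw -0.343898463093872 slope 31.390196061542525
side brush 0.84 [303.5, 194.5] 222 c [ 0.541  -0.1896  0.0658] u [ 0.8062 -0.3236  0.4953] -0.07733915836434833 0.06550404031975178 yaw -0.3817002032327446 slope 29.690874522206354
side brush 0.31 [285.2, 218.4] 1843 c [ 0.5547 -0.1355  0.0114] u [0.4809 0.8758 0.041 ] -0.10255444713360316 0.08142679390480555 yaw 1.0687092180934004 slope 2.3520265424483484
top marker 0.79 [300.4, 203.1] 138 c [ 0.5674 -0.1069  0.0701] u [ 0.8186 -0.303   0.488 ] -0.07010001139812513 0.05460000441339316 yaw -0.3544990435736954 slope 29.20769946900579
top brush 0.78 [337.1, 210.2] 280 c [ 0.5533 -0.2001  0.0662] u [ 0.8274 -0.3719  0.4208] -0.08709739596253424 0.05916670963700673 yaw -0.4223848099936127 slope 24.885640043738032
```

Candidates in the top picture are the orange pen (133,257), the small red/white marker lying on the bench (248,256), and the marker on the rest (300,204). The one on the rest is meant: it isn't orange, and it's the larger of the two red/white ones. The crop confirms this. Moving over the rest now.

>>> carry_out([
  {"delta_pos": [0.465, -0.322, -0.03], "grip": 50},
  {"delta_pos": [0.465, -0.322, -0.03], "grip": 50},
  {"delta_pos": [0.465, -0.322, -0.03], "grip": 50},
  {"delta_pos": [0.465, -0.322, -0.03], "grip": 50},
  {"delta_pos": [0.465, -0.322, -0.03], "grip": 50},
  {"delta_pos": [0.465, -0.322, -0.03], "grip": 50},
  {"delta_pos": [0.465, -0.322, -0.03], "grip": 50},
  {"delta_pos": [0.465, -0.322, -0.03], "grip": 50},
  {"delta_pos": [0.465, -0.322, -0.03], "grip": 50},
  {"delta_pos": [0.465, -0.322, -0.03], "grip": 50},
])

```text
schema error: expected keys twist, delta_pos, grip
```

>>> carry_out([
  {"delta_pos": [0.465, -0.322, -0.03], "grip": 50},
  {"delta_pos": [0.465, -0.322, -0.03], "grip": 50},
  {"delta_pos": [0.465, -0.322, -0.03], "grip": 50},
  {"delta_pos": [0.465, -0.322, -0.03], "grip": 50},
  {"delta_pos": [0.465, -0.322, -0.03], "grip": 50},
  {"delta_pos": [0.465, -0.322, -0.03], "grip": 50},
  {"delta_pos": [0.465, -0.322, -0.03], "grip": 50},
  {"delta_pos": [0.465, -0.322, -0.03], "grip": 50},
])

```text
schema error: expected keys twist, delta_pos, grip
```

>>> carry_out([
  {"twist": [0, 0, 0.037], "grip": 50},
  {"twist": [0, 0, 0.037], "grip": 50},
  {"twist": [0, 0, 0.037], "grip": 50},
  {"twist": [0, 0, 0.037], "grip": 50},
  {"twist": [0, 0, 0.037], "grip": 50},
  {"twist": [0, 0, 0.037], "grip": 50},
  {"twist": [0, 0, 0], "grip": 50},
  {"twist": [0, 0, 0], "grip": 50},
])

```text
schema error: expected keys twist, delta_pos, grip
```

```bash
cat > look.py <<'E'
from h import *
import sys
np.set_printoptions(precision=4,suppress=True)
def look(tag,names=(),pts=()):
    s=st();print(s["time_s"],s["tcp_pos"],s["orientation"],s["grip_width"],s["joint_positions"])
    Rm=R.from_quat(np.array(s["orientation"])[[1,2,3,0]]).as_matrix();print(Rm)
    im,d=read_camera("wrist");cv2.imwrite(f"pics/{tag}.png",im);C=cloud("wrist",d);np.save(f"{tag}.npy",C)
    K,Rc,t=cam("wrist");print("cam",-Rc.T@t,Rc[2])
    for o in pts:
        for q in landmark_of("wrist",o)[:3]:
            x,y=np.clip(np.round(q["xy"]).astype(int),0,[559,419]);ro,rd=ray("wrist",q["xy"]);print(o,round(q["conf"],2),q["xy"],C[y,x],"o",ro,"d",rd)
    for o in names:
        for q in masks_of("wrist",o)[:3]:
            m=cv2.erode(q["mask"].astype(np.uint8),np.ones((3,3)))>0;p=C[m]
            if len(p)<20: continue
            c=np.median(p,0);p=p[np.linalg.norm(p-c,axis=1)<.11];c=p.mean(0);u=np.linalg.svd(p-c,full_matrices=False)[2][0];u*=np.sign(u[2]);e=(p-c)@u
            print(o,round(q["conf"],2),q["xy"],len(p),"c",c,"u",u,e.min(),e.max(),"yaw",np.degrees(np.arctan2(u[1],u[0])))
    return Rm,C
E
python3 - <<'E'
from look import *
look("w1",("marker","brush"),"marker_foot marker_grip brush_foot brush_grip rest_low_bar rest_high_bar".split())
E
```

```text
1.3 [ 0.2258 -0.6095  0.2267] [-0.      0.9843  0.1765  0.    ] 0.09175311561092749 [ 1.4792  0.5009 -0.427   1.5504  0.2208  1.1383 -0.2103]
[[ 0.9377  0.3474  0.    ]
 [ 0.3474 -0.9377  0.    ]
 [ 0.     -0.     -1.    ]]
cam [ 0.2966 -0.583   0.3852] [-0.2589 -0.0976 -0.961 ]
```

View pics/w1.png

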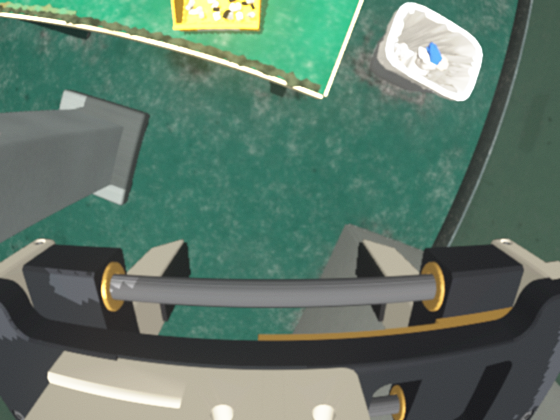

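The wrist view still shows the start position, with the bench corner and the bin at (430,55). The calls were refused because each row needs all three keys, so I'm sending them again in full.

>>> carry_out([
  {"twist": [0, 0, 0], "delta_pos": [0.465, -0.322, -0.03], "grip": 50},
  {"twist": [0, 0, 0], "delta_pos": [0.465, -0.322, -0.03], "grip": 50},
  {"twist": [0, 0, 0], "delta_pos": [0.465, -0.322, -0.03], "grip": 50},
  {"twist": [0, 0, 0], "delta_pos": [0.465, -0.322, -0.03], "grip": 50},
  {"twist": [0, 0, 0], "delta_pos": [0.465, -0.322, -0.03], "grip": 50},
  {"twist": [0, 0, 0], "delta_pos": [0.465, -0.322, -0.03], "grip": 50},
  {"twist": [0, 0, 0], "delta_pos": [0.465, -0.322, -0.03], "grip": 50},
  {"twist": [0, 0, 0], "delta_pos": [0.465, -0.322, -0.03], "grip": 50},
  {"twist": [0, 0, 0], "delta_pos": [0.465, -0.322, -0.03], "grip": 50},
  {"twist": [0, 0, 0], "delta_pos": [0.465, -0.322, -0.03], "grip": 50},
])

```text
time_s: 2.58
tcp_pos: [0.3886, -0.3766, 0.242]
orientation: [0.0, 0.984, 0.176, 0.0]
wrist_force: [-0.3, 0.5, -0.2]
grip_width: 0.0499
grasp_force: 0.0
```

>>> carry_out([
  {"twist": [0, 0, 0], "delta_pos": [0.465, -0.322, -0.03], "grip": 50},
  {"twist": [0, 0, 0], "delta_pos": [0.465, -0.322, -0.03], "grip": 50},
  {"twist": [0, 0, 0], "delta_pos": [0.465, -0.322, -0.03], "grip": 50},
  {"twist": [0, 0, 0], "delta_pos": [0.465, -0.322, -0.03], "grip": 50},
  {"twist": [0, 0, 0], "delta_pos": [0.465, -0.322, -0.03], "grip": 50},
  {"twist": [0, 0, 0], "delta_pos": [0.465, -0.322, -0.03], "grip": 50},
  {"twist": [0, 0, 0], "delta_pos": [0.465, -0.322, -0.03], "grip": 50},
])

```text
time_s: 3.17
tcp_pos: [0.502, -0.2144, 0.2526]
orientation: [0.0, 0.984, 0.176, 0.0]
wrist_force: [0.7, -0.2, -0.1]
grip_width: 0.05
grasp_force: 0.0
```

>>> carry_out([
  {"twist": [0, 0, 0.037], "delta_pos": [0, 0, 0], "grip": 50},
  {"twist": [0, 0, 0.037], "delta_pos": [0, 0, 0], "grip": 50},
  {"twist": [0, 0, 0.037], "delta_pos": [0, 0, 0], "grip": 50},
  {"twist": [0, 0, 0.037], "delta_pos": [0, 0, 0], "grip": 50},
  {"twist": [0, 0, 0.037], "delta_pos": [0, 0, 0], "grip": 50},
  {"twist": [0, 0, 0.037], "delta_pos": [0, 0, 0], "grip": 50},
  {"twist": [0, 0, 0], "delta_pos": [0, 0, 0], "grip": 50},
  {"twist": [0, 0, 0], "delta_pos": [0, 0, 0], "grip": 50},
])

```text
time_s: 3.83
tcp_pos: [0.5014, -0.2154, 0.2523]
orientation: [0.0, 0.986, -0.169, 0.0]
wrist_force: [0.2, 0.6, -0.7]
grip_width: 0.0499
grasp_force: 0.0
```

```bash
python3 - <<'E'
from look import *
look("w2",("marker","brush"),"marker_foot marker_grip brush_foot brush_grip rest_low_bar rest_high_bar".split())
E
```

```text
3.8333 [ 0.5014 -0.2154  0.2523] [ 0.0001  0.9857 -0.1687  0.0001] 0.049857431993598975 [ 0.7893  0.2976 -0.5222  1.7841  0.1648  1.103  -1.6983]
[[ 0.9431 -0.3325  0.0001]
 [-0.3325 -0.9431 -0.0003]
 [ 0.0002  0.0002 -1.    ]]
cam [ 0.5726 -0.2397  0.4108] [-0.2603  0.0903 -0.9613]
marker_foot 0.86 [170.8, 207.8] [ 0.5112 -0.0847  0.0352] o [ 0.5725 -0.2397  0.4107] d [-0.1482  0.3777 -0.914 ]
marker_grip 0.71 [158.4, 157.9] [ 0.5744 -0.1098  0.0758] o [ 0.5725 -0.2398  0.4107] d [ 0.0054  0.3604 -0.9328]
brush_foot 0.41 [67.4, 118.5] [ 0.6843  0.0333 -0.0001] o [ 0.5725 -0.2399  0.4107] d [ 0.2202  0.539  -0.813 ]
brush_grip 0.67 [237.8, 158.3] [ 0.5427 -0.1907  0.0681] o [ 0.5724 -0.24    0.4107] d [-0.0862  0.1423 -0.9861]
brush_grip 0.3 [58.5, 234.6] [0.5337 0.1116 0.0281] o [ 0.5724 -0.24    0.4107] d [-0.0727  0.6733 -0.7358]
rest_low_bar 0.98 [204.7, 185.2] [ 0.5235 -0.1375  0.037 ] o [ 0.5724 -0.2401  0.4107] d [-0.1252  0.2632 -0.9566]
rest_low_bar 0.15 [76.7, 312.2] [ 0.3938  0.1877 -0.0004] o [ 0.5724 -0.2401  0.4107] d [-0.2867  0.6917 -0.6629]
rest_high_bar 0.66 [189.3, 116.3] [ 0.6023 -0.1611  0.0849] o [ 0.5724 -0.2401  0.4107] d [ 0.0878  0.2331 -0.9685]
marker 0.57 [159.9, 162.2] 895 c [ 0.5679 -0.107   0.0702] u [ 0.8154 -0.2981  0.4963] -0.0727503816060819 0.0588510447657168 yaw -20.08479941476751
brush 0.57 [240.6, 126.2] 1802 c [ 0.5586 -0.1996  0.0743] u [ 0.7875 -0.346   0.51  ] -0.09525318266024732 0.054875459452852784 yaw -23.71857212446599
brush 0.48 [57.5, 234.2] 745 c [0.5365 0.1163 0.021 ] u [0.429  0.0249 0.9029] -0.027841365744654387 0.04357606681438068 yaw 3.3213965844132676
```

View pics/w2.png

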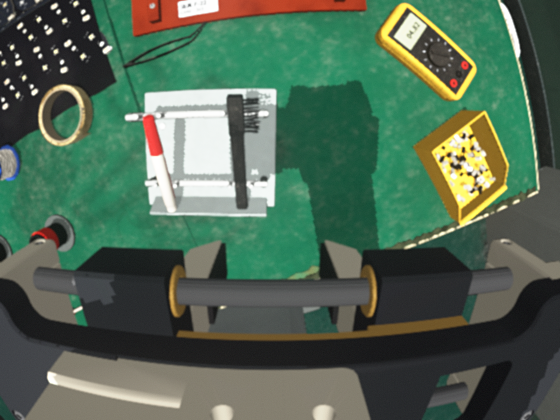

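The wrist view shows the rest with the marker (150,120)–(170,208) and the brush (235,98)–(240,205). Their positions agree with the overview. Next I grasp the marker at about (0.575, -0.107, 0.068).

>>> carry_out([
  {"twist": [0, 0, 0], "delta_pos": [0.133, -0.507, 0.409], "grip": 50},
  {"twist": [0, 0, 0], "delta_pos": [0.133, -0.507, 0.409], "grip": 50},
  {"twist": [0, 0, 0], "delta_pos": [0.133, -0.507, 0.409], "grip": 50},
  {"twist": [0, 0, 0], "delta_pos": [0.133, -0.507, 0.409], "grip": 50},
  {"twist": [0, 0, 0], "delta_pos": [0.133, -0.507, 0.409], "grip": 50},
  {"twist": [0, 0, 0], "delta_pos": [0, 0, 0], "grip": 50},
  {"twist": [0, 0, 0], "delta_pos": [0, 0, 0], "grip": 50},
])

```text
time_s: 4.87
tcp_pos: [0.5749, -0.1049, 0.1485]
orientation: [-0.001, 0.986, -0.168, -0.001]
wrist_force: [-0.5, -0.6, 1.0]
grip_width: 0.0499
grasp_force: 0.0
```

```bash
python3 - <<'E'
from look import *
look("w3",("marker",),("marker_grip","marker_foot"))
E
```

```text
4.8667 [ 0.5749 -0.1049  0.1485] [-0.0007  0.9857 -0.1684 -0.0015] 0.0499128937078672 [ 0.5356  0.4929 -0.5195  1.7849  0.2921  0.944  -2.0156]
[[ 0.9433 -0.332  -0.0027]
 [-0.332  -0.9433  0.0019]
 [-0.0031 -0.0009 -1.    ]]
cam [ 0.6463 -0.1314  0.3078] [-0.2615  0.0914 -0.9609]
marker_grip 0.59 [278.3, 214.9] [ 0.5763 -0.1111  0.0774] o [ 0.6463 -0.1326  0.3086] d [-0.2888  0.0826 -0.9538]
marker_foot 0.98 [272.4, 270.9] [ 0.5133 -0.0839  0.0355] o [ 0.6463 -0.1333  0.3091] d [-0.4316  0.1534 -0.8889]
marker 0.67 [273.8, 208.6] 1985 c [ 0.5761 -0.1087  0.0755] u [ 0.8173 -0.3071  0.4876] -0.08258707533192125 0.05047344440528493 yaw -20.593846819414562
```

View pics/w3.png

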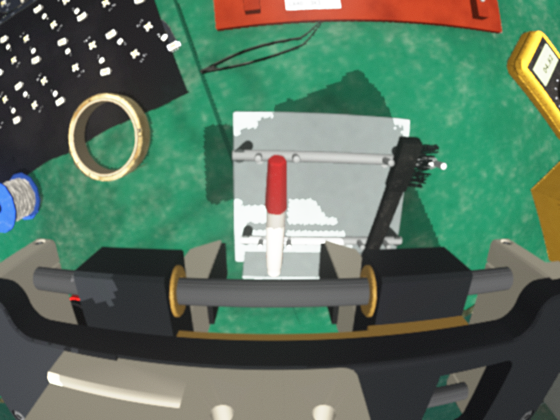

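The marker is centred between the fingers at column 275, and the brush is clear of them at (395,200). I'm descending to close on the marker.

>>> carry_out([
  {"twist": [0, 0, 0.005], "delta_pos": [0.01, 0.08, 0.49], "grip": 50},
  {"twist": [0, 0, 0], "delta_pos": [0, 0, 0.5], "grip": 50},
  {"twist": [0, 0, 0], "delta_pos": [0, 0, 0.5], "grip": 50},
  {"twist": [0, 0, 0], "delta_pos": [0, 0, 0.5], "grip": 50},
  {"twist": [0, 0, 0], "delta_pos": [0, 0, 0], "grip": 50},
  {"twist": [0, 0, 0], "delta_pos": [0, 0, 0], "grip": 6},
  {"twist": [0, 0, 0], "delta_pos": [0, 0, 0], "grip": 6},
  {"twist": [0, 0, 0], "delta_pos": [0, 0, 0], "grip": 6},
  {"twist": [0, 0, 0], "delta_pos": [0, 0, 0], "grip": 6},
  {"twist": [0, 0, 0], "delta_pos": [0, 0, 0], "grip": 6},
  {"twist": [0, 0, 0], "delta_pos": [0, 0, 0], "grip": 6},
  {"twist": [0, 0, 0], "delta_pos": [0, 0, 0], "grip": 6},
], grip_force=25)

```text
time_s: 6.07
tcp_pos: [0.5755, -0.111, 0.0516]
orientation: [-0.0, 0.984, -0.178, 0.001]
wrist_force: [0.5, 1.0, 4.8]
grip_width: 0.0151
grasp_force: 25.0
```

>>> carry_out([
  {"twist": [0, 0, 0], "delta_pos": [0, 0, -0.3], "grip": 6},
  {"twist": [0, 0, 0], "delta_pos": [0, 0, -0.5], "grip": 6},
  {"twist": [0, 0, 0], "delta_pos": [0, 0, -0.6], "grip": 6},
  {"twist": [0, 0, 0], "delta_pos": [0, 0, -0.6], "grip": 6},
  {"twist": [0, 0, 0], "delta_pos": [0, 0, -0.6], "grip": 6},
  {"twist": [0, 0, 0], "delta_pos": [0, 0, -0.6], "grip": 6},
  {"twist": [0, 0, 0], "delta_pos": [0, 0, -0.3], "grip": 6},
  {"twist": [0, 0, 0], "delta_pos": [0, 0, 0], "grip": 6},
])

```text
time_s: 6.73
tcp_pos: [0.5769, -0.1115, 0.2299]
orientation: [0.0, 0.984, -0.178, 0.004]
wrist_force: [0.4, 0.6, 0.6]
grip_width: 0.0152
grasp_force: 25.0
```

>>> carry_out([
  {"twist": [0, 0.033, 0], "delta_pos": [0, 0, 0], "grip": 6},
  {"twist": [0, 0.033, 0], "delta_pos": [0, 0, 0], "grip": 6},
  {"twist": [0, 0.033, 0], "delta_pos": [0, 0, 0], "grip": 6},
  {"twist": [0, 0.033, 0], "delta_pos": [0, 0, 0], "grip": 6},
  {"twist": [0, 0.033, 0], "delta_pos": [0, 0, 0], "grip": 6},
  {"twist": [0, 0.033, 0], "delta_pos": [0, 0, 0], "grip": 6},
  {"twist": [0, 0.033, 0], "delta_pos": [0, 0, 0], "grip": 6},
  {"twist": [0, 0.033, 0], "delta_pos": [0, 0, 0], "grip": 6},
  {"twist": [0, 0.033, 0], "delta_pos": [0, 0, 0], "grip": 6},
  {"twist": [0, 0.033, 0], "delta_pos": [0, 0, 0], "grip": 6},
  {"twist": [0, 0, 0], "delta_pos": [0, 0, 0], "grip": 6},
  {"twist": [0, 0, 0], "delta_pos": [0, 0, 0], "grip": 6},
])

```text
time_s: 7.73
tcp_pos: [0.5738, -0.1183, 0.2139]
orientation: [0.068, 0.942, -0.167, 0.283]
wrist_force: [0.0, 0.4, -0.7]
grip_width: 0.0149
grasp_force: 25.0
```

```bash
python3 - <<'E'
from look import *
look("w4",("marker",),())
for n in("side","top"):
    im,d=read_camera(n);cv2.imwrite(f"pics/{n}1.png",im);C=cloud(n,d)
    for q in masks_of(n,"marker")[:4]:
        p=C[cv2.erode(q["mask"].astype(np.uint8),np.ones((2,2)))>0]
        if len(p)<8: continue
        c=np.median(p,0);p=p[np.linalg.norm(p-c,axis=1)<.1];c=p.mean(0);u=np.linalg.svd(p-c)[2][0];u*=np.sign(u[2]);print(n,q["conf"],q["xy"],len(p),c,u,((p-c)@u).min(),((p-c)@u).max())
    for o in("marker_foot","marker_grip","red_cup_mouth","red_cup_floor"): 
        for q in landmark_of(n,o)[:3]: print(o,q["conf"],q["xy"])
E
```

```text
7.7333 [ 0.5738 -0.1183  0.2139] [ 0.0681  0.942  -0.1669  0.2831] 0.014927539081158753 [-0.2489  0.1098  0.2928  2.254   0.6685  0.2858 -2.4865]
[[ 0.784  -0.353   0.5105]
 [-0.2759 -0.935  -0.2229]
 [ 0.556   0.0339 -0.8305]]
cam [ 0.5525 -0.1038  0.3875] [ 0.2747 -0.1391 -0.9514]
marker 0.95 [271.7, 244.2] 3212 c [ 0.5709 -0.116   0.2501] u [ 0.4491 -0.1387  0.8827] -0.08615529617023068 0.030494546680597714 yaw -17.159959100367946
marker 0.56 [295.8, 239.8] 1792 c [ 0.6051 -0.1587  0.0388] u [0.132  0.9222 0.3634] -0.07507741876643155 0.07818109675323605 yaw 81.85361821850152
side 0.6 [284.5, 278.7] 37 [0.4241 0.0429 0.0065] [-0.5156 -0.8568  0.0039] -0.04415443535103699 0.042800011164491274
side 0.59 [208.7, 380.3] 169 [0.4138 0.3736 0.0075] [0.7166 0.697  0.0274] -0.049283227132611594 0.04393412180205619
side 0.47 [286.6, 173.1] 103 [ 0.5383 -0.1052  0.1843] [ 0.4277 -0.1111  0.8971] -0.030895938961923792 0.027532411156829282
marker_foot 0.72 [273.0, 281.2]
marker_foot 0.49 [232.6, 377.9]
marker_foot 0.47 [291.3, 183.9]
marker_grip 0.58 [295.4, 273.7]
marker_grip 0.55 [281.8, 153.2]
marker_grip 0.48 [203.7, 380.9]
red_cup_mouth 0.9 [237.8, 268.0]
red_cup_mouth 0.51 [320.1, 219.2]
red_cup_floor 0.62 [237.7, 279.5]
top 0.6 [313.7, 185.8] 59 [ 0.576  -0.1235  0.2651] [ 0.2941 -0.1052  0.95  ] -0.02995476400897746 0.028797942758284827
top 0.57 [134.2, 260.3] 76 [0.414  0.3652 0.0097] [0.7134 0.7003 0.0247] -0.042720315237496295 0.04674480757362302
marker_foot 0.53 [142.5, 270.9]
marker_grip 0.65 [310.3, 194.5]
marker_grip 0.64 [130.1, 257.4]
red_cup_mouth 0.53 [211.9, 215.8]
red_cup_floor 0.76 [218.3, 219.3]
```

```bash
cat > kin.py <<'E'
from h import *
from scipy.optimize import least_squares
S=[([1.4792,.5009,-.427,1.5504,.2208,1.1383,-.2103],[.2258,-.6095,.2267],[0,.9843,.1765,0]),
([.7893,.2976,-.5222,1.7841,.1648,1.103,-1.6983],[.5014,-.2154,.2523],[.0001,.9857,-.1687,.0001]),
([.5356,.4929,-.5195,1.7849,.2921,.944,-2.0156],[.5749,-.1049,.1485],[-.0007,.9857,-.1684,-.0015]),
([-.2489,.1098,.2928,2.254,.6685,.2858,-2.4865],[.5738,-.1183,.2139],[.0681,.942,-.1669,.2831])]
lo=np.array([-2.88,-.31,-1.54,.2,-1.41,.19,-2.57]);hi=np.array([2.88,2.03,1.56,2.42,4.55,2.02,2.57])
AX="zyzyzyz"
def fk(q,p):
    # p: base yaw, offsets (7x3 after each joint), tool yaw
    M=R.from_euler("z",p[0]);x=np.zeros(3)+[0,0,p[1]]
    off=np.zeros((7,3));off[1,2]=0;off[2]=[p[2],0,p[3]];off[3]=[p[4],0,0];off[4]=[0,0,p[5]];off[5]=[p[6],0,0];off[6]=[0,0,p[7]];off[0]=[p[9],0,0]
    sg=[1,p[10],1,p[11],1,p[12],1]
    for i in range(7):
        M=M*R.from_euler(AX[i],sg[i]*q[i]);x=x+M.apply(off[i])
    return x,M*R.from_euler("z",p[8])
def fit(S):
    best=None
    for sgn in [(a,b,c) for a in(1,-1) for b in(1,-1) for c in(1,-1)]:
        for y0 in(0,np.pi,1.57,-1.57):
            for t0 in(0,1.57,3.14,-1.57):
                def res(p):
                    p=np.r_[p,sgn];o=[]
                    for q,x,w in S:
                        a,M=fk(q,p);Q=R.from_quat(np.array(w)[[1,2,3,0]]);o+=list(a-x)+list(.3*(M.inv()*Q).as_rotvec())
                    return np.array(o)
                r=least_squares(res,[y0,.3,0,.4,0,.4,0,.3,t0,0],max_nfev=60)
                if best is None or r.cost<best[0]: best=(r.cost,np.r_[r.x,sgn],res)
    return best
E
python3 - <<'E'
from kin import *
np.set_printoptions(precision=4,suppress=True)
s=st();S.append((s["joint_positions"],s["tcp_pos"],s["orientation"]))
b=fit(S);print(b[0],b[1]);print(b[2](b[1][:10]).reshape(-1,6));np.save("kin.npy",b[1])
E
```

```text
0.11301858261283868 [ 3.5015 -3.381  -1.8282 -2.2     3.5665 -2.0444  0.4006 -2.2503  2.2733
  1.3581 -1.     -1.     -1.    ]
[[-0.0069  0.0515 -0.0699 -0.     -0.     -0.3157]
 [-0.0493 -0.0249  0.1112 -0.0001  0.0001  0.1006]
 [-0.0141 -0.0448 -0.0071  0.0013 -0.0005  0.1003]
 [ 0.0242 -0.0133 -0.0175 -0.1782  0.0653  0.0561]
 [ 0.0141 -0.0115 -0.0167 -0.1797  0.0658  0.0587]]
```

```bash
python3 - <<'E'
from kin import *
import itertools
np.set_printoptions(precision=4,suppress=True)
out=[]
Q=[R.from_quat(np.array(w)[[1,2,3,0]]) for _,_,w in S]
def rot(q,sg,off,y,t):
    M=R.from_euler("z",y)
    for i in range(7): M=M*R.from_euler(AX[i],sg[i]*q[i]+off[i])
    return M*R.from_euler("z",t)
for sg in itertools.product((1,-1),repeat=7):
    if sg[1]<0: continue   # overall y-sign can be absorbed by z offsets of pi
    for ot in itertools.product((0,np.pi),repeat=2):
        off=np.zeros(7)
        def res(p): 
            o=np.array([0,0,p[2],0,p[3],0,0]);return np.concatenate([(rot(q,sg,o,p[0],p[1]).inv()*k).as_rotvec() for (q,_,_),k in zip(S,Q)])
        for y0 in(0,2):
            r=least_squares(res,[y0,1,ot[0],ot[1]],max_nfev=40);out.append((r.cost,sg,r.x))
out.sort(key=lambda a:a[0])
for o in out[:8]: print(o[0],o[1],o[2])
E
```

```text
3.594056500489263e-09 (-1, 1, -1, -1, -1, -1, -1) [ 0.0002  4.7126  3.1415 -0.    ]
3.594056500492746e-09 (-1, 1, -1, 1, -1, 1, -1) [ 0.0002  1.571   6.2831 -0.    ]
3.594056500497427e-09 (-1, 1, -1, 1, -1, 1, -1) [ 0.0002  1.571   6.2831 -0.    ]
3.5940565005018695e-09 (-1, 1, -1, -1, -1, 1, -1) [ 0.0002  1.571   3.1415 -3.1416]
3.594056500502157e-09 (-1, 1, -1, 1, -1, 1, -1) [ 0.0002  1.571  -0.     -0.    ]
3.5940565005106893e-09 (-1, 1, -1, -1, -1, -1, -1) [ 0.0002 -1.5706  3.1415 -0.    ]
3.594056500511647e-09 (-1, 1, -1, 1, -1, -1, -1) [ 0.0002  4.7126 -0.     -3.1416]
3.5940565005119065e-09 (-1, 1, -1, -1, -1, -1, -1) [ 0.0002  4.7126  3.1415 -0.    ]
```

```bash
cat > kin2.py <<'E'
from kin import S,lo,hi
from h import *
from scipy.optimize import least_squares
sg=[-1,1,-1,1,-1,1,-1];AX="zyzyzyz"
def frames(q):
    M=R.identity();o=[]
    for i in range(7): M=M*R.from_euler(AX[i],sg[i]*q[i]);o.append(M.as_matrix())
    return o
def row(q):
    f=frames(q);e=np.eye(3)
    return np.stack([e[2],f[2][:,0],f[2][:,2],f[3][:,0],f[4][:,2],f[5][:,0],f[6][:,2]],1)
s=st();SS=S+[(s["joint_positions"],s["tcp_pos"],None)]
A=np.vstack([row(q) for q,_,_ in SS]);b=np.concatenate([x for _,x,_ in SS])
P=np.linalg.lstsq(A,b,rcond=None)[0];RES=np.abs(A@P-b).max()
TZ=R.from_euler("z",np.pi/2).as_matrix()
def fk(q): return row(q)@P, frames(q)[6]@TZ
def ik(x,Rt,q0,tries=12,seed=0):
    rng=np.random.default_rng(seed);best=None
    for k in range(tries):
        s0=np.clip(np.array(q0)+(0 if k==0 else rng.normal(0,.5,7)),lo+.02,hi-.02)
        def res(q):
            a,M=fk(q);return np.r_[(a-x)*20,R.from_matrix(M.T@Rt).as_rotvec()*5,.003*(q-q0)]
        r=least_squares(res,s0,bounds=(lo+.01,hi-.01));a,M=fk(r.x)
        e=(np.linalg.norm(a-x),R.from_matrix(M.T@Rt).magnitude())
        if best is None or e[0]+.2*e[1]+.001*np.linalg.norm(r.x-q0)<best[0]: best=(e[0]+.2*e[1]+.001*np.linalg.norm(r.x-q0),r.x,e)
    return best
def Rtool(yaw,tilt): # x fwd at yaw, z down, then turned by tilt about tool y (cap up)
    return np.array([[np.cos(yaw),np.sin(yaw),0],[np.sin(yaw),-np.cos(yaw),0],[0,0,-1]])@R.from_euler("y",tilt).as_matrix()
E
python3 - <<'E'
from kin2 import *
np.set_printoptions(precision=4,suppress=True)
print(P,RES);q0=np.array(s["joint_positions"])
for nm,c in(("red",(.532,.130)),("blue",(.549,.295))):
    for yaw in (-40,-10,15,40,70,100):
        o=[]
        for tilt in(35,45,52,60):
            Rt=Rtool(np.radians(yaw),np.radians(tilt));x=np.array([*c,.095])+.019*Rt[:,2]
            b=ik(x,Rt,q0,5);o.append((tilt,round(b[2][0],3),round(b[2][1],2)))
        print(nm,yaw,o,b[1])
E
```

```text
[ 0.2841  0.0066  0.5798 -0.02    0.4562  0.0383  0.3918] 0.010512650293763998
red -40 [(35, np.float64(0.0), 0.0), (45, np.float64(0.0), 0.0), (52, np.float64(0.0), 0.0), (60, np.float64(0.0), 0.0)] [-1.6987  1.2305  1.3241  2.2752 -0.5511  0.207  -2.56  ]
red -10 [(35, np.float64(0.01), 0.09), (45, np.float64(0.021), 0.2), (52, np.float64(0.028), 0.27), (60, np.float64(0.034), 0.32)] [-1.7342  1.1149  1.4357  2.3774 -1.4     0.2    -1.2928]
red 15 [(35, np.float64(0.016), 0.15), (45, np.float64(0.031), 0.3), (52, np.float64(0.042), 0.4), (60, np.float64(0.054), 0.51)] [-0.2138  0.2113  0.1764  2.3794 -1.4     0.2     0.013 ]
red 40 [(35, np.float64(0.008), 0.08), (45, np.float64(0.019), 0.18), (52, np.float64(0.026), 0.24), (60, np.float64(0.031), 0.29)] [ 1.1864  0.968  -1.0201  2.3773 -1.4     0.2     1.148 ]
red 70 [(35, np.float64(0.0), 0.0), (45, np.float64(0.0), 0.0), (52, np.float64(0.0), 0.0), (60, np.float64(0.0), 0.0)] [ 1.2348  1.3647 -1.4673  2.2665  0.9504  0.3693 -0.9682]
red 100 [(35, np.float64(0.0), 0.0), (45, np.float64(0.0), 0.0), (52, np.float64(0.0), 0.0), (60,
[... 494 characters left out ...]
p.float64(0.022), 0.24), (52, np.float64(0.031), 0.33), (60, np.float64(0.04), 0.42)] [-1.7347  0.8561  1.3102  2.2415 -1.4     0.2    -0.9267]
blue 40 [(35, np.float64(0.01), 0.11), (45, np.float64(0.023), 0.25), (52, np.float64(0.031), 0.33), (60, np.float64(0.04), 0.33)] [ 0.8499  1.4643 -1.53    2.41    2.2573  0.6486 -2.56  ]
blue 70 [(35, np.float64(0.0), 0.0), (45, np.float64(0.002), 0.02), (52, np.float64(0.006), 0.06), (60, np.float64(0.009), 0.09)] [ 0.7999  1.0698 -1.007   2.2506 -1.4     0.2     1.2791]
blue 100 [(35, np.float64(0.0), 0.0), (45, np.float64(0.0), 0.0), (52, np.float64(0.0), 0.0), (60, np.float64(0.0), 0.0)] [ 0.785   1.4625 -1.4867  1.8902  0.5976  0.7346 -0.4602]
```

The arm can't tilt this far when pointing straight ahead (joints 6 and 7 are near their ends). With the gripper pointing left it can. I'm working out the move to a vertical tool with yaw about 90° over the red cup.

```bash
cat > mv.py <<'E'
from kin2 import *
np.set_printoptions(precision=3,suppress=True)
def cur():
    s=st();return np.array(s["tcp_pos"]),R.from_quat(np.array(s["orientation"])[[1,2,3,0]]).as_matrix(),s
def plan(x,Rt):
    a,M,s=cur();print("shift units",M.T@(x-a)/.05,"then turn units",R.from_matrix(M.T@Rt).as_rotvec()/np.pi,"q",np.array(s["joint_positions"]),"pos",a)
def grasp2tcp(g,Rt): return np.array(g)+.019*Rt[:,2]
E
python3 - <<'E'
from mv import *
plan(np.array([.532,.13,.28]),Rtool(np.radians(90),0))
plan(np.array([.532,.13,.28]),Rtool(np.radians(105),0))
E
```

```text
shift units [-1.341 -4.342 -2.638] then turn units [ 0.188 -0.115 -0.593] q [-0.244  0.109  0.292  2.253  0.669  0.286 -2.487] pos [ 0.574 -0.121  0.215]
shift units [-1.341 -4.342 -2.638] then turn units [ 0.211 -0.094 -0.672] q [-0.244  0.109  0.292  2.253  0.669  0.286 -2.487] pos [ 0.574 -0.121  0.215]
```

>>> carry_out([
  {"twist": [0.0104, -0.0064, -0.033], "delta_pos": [0, 0, -0.1], "grip": 6},
  {"twist": [0.0104, -0.0064, -0.033], "delta_pos": [0, 0, -0.1], "grip": 6},
  {"twist": [0.0104, -0.0064, -0.033], "delta_pos": [0, 0, -0.1], "grip": 6},
  {"twist": [0.0104, -0.0064, -0.033], "delta_pos": [0, 0, -0.1], "grip": 6},
  {"twist": [0.0104, -0.0064, -0.033], "delta_pos": [0, 0, -0.1], "grip": 6},
  {"twist": [0.0104, -0.0064, -0.033], "delta_pos": [0, 0, -0.1], "grip": 6},
  {"twist": [0.0104, -0.0064, -0.033], "delta_pos": [0, 0, -0.1], "grip": 6},
  {"twist": [0.0104, -0.0064, -0.033], "delta_pos": [0, 0, -0.1], "grip": 6},
  {"twist": [0.0104, -0.0064, -0.033], "delta_pos": [0, 0, -0.1], "grip": 6},
])

```text
time_s: 9.18
tcp_pos: [0.5562, -0.1185, 0.2441]
orientation: [0.049, 0.96, 0.2, 0.189]
wrist_force: [0.3, 0.2, -0.3]
grip_width: 0.0152
grasp_force: 25.0
```

>>> carry_out([
  {"twist": [0.0104, -0.0064, -0.033], "delta_pos": [0, 0, -0.1], "grip": 6},
  {"twist": [0.0104, -0.0064, -0.033], "delta_pos": [0, 0, -0.1], "grip": 6},
  {"twist": [0.0104, -0.0064, -0.033], "delta_pos": [0, 0, -0.1], "grip": 6},
  {"twist": [0.0104, -0.0064, -0.033], "delta_pos": [0, 0, -0.1], "grip": 6},
  {"twist": [0.0104, -0.0064, -0.033], "delta_pos": [0, 0, 0], "grip": 6},
  {"twist": [0.0104, -0.0064, -0.033], "delta_pos": [0, 0, 0], "grip": 6},
  {"twist": [0.0104, -0.0064, -0.033], "delta_pos": [0, 0, 0], "grip": 6},
  {"twist": [0.0104, -0.0064, -0.033], "delta_pos": [0, 0, 0], "grip": 6},
  {"twist": [0.0104, -0.0064, -0.033], "delta_pos": [0, 0, 0], "grip": 6},
  {"twist": [0, 0, 0], "delta_pos": [0, 0, 0], "grip": 6},
])

```text
time_s: 10.02
tcp_pos: [0.5511, -0.1179, 0.2625]
orientation: [0.01, 0.778, 0.628, 0.033]
wrist_force: [-0.7, 0.3, -0.8]
grip_width: 0.0148
grasp_force: 25.0
```

```bash
python3 - <<'E'
from mv import *
plan(np.array([.532,.13,.28]),Rtool(np.radians(90),0))
plan(np.array([.532,.13,.28]),Rtool(np.radians(90),np.radians(60)))
q0=np.array(s["joint_positions"])
for yaw in(75,90,105):
  for tilt in(30,60):
    Rt=Rtool(np.radians(yaw),np.radians(tilt));b=ik(grasp2tcp([.532,.13,.25],Rt),Rt,q0,1);print(yaw,tilt,b[1],b[2])
E
```

```text
shift units [ 4.777 -1.404 -0.246] then turn units [ 0.019 -0.01  -0.068] q [ 0.209  0.244 -0.026  1.793 -0.035  1.046 -0.012] pos [ 0.551 -0.118  0.263]
shift units [ 4.777 -1.404 -0.246] then turn units [ 0.053  0.322 -0.051] q [ 0.209  0.244 -0.026  1.793 -0.035  1.046 -0.012] pos [ 0.551 -0.118  0.263]
75 30 [ 0.271  0.253 -0.199  2.01  -0.619  0.882  0.219] (np.float64(4.339443961130752e-08), 5.602822551321422e-07)
75 60 [ 0.541  0.441 -0.221  2.195 -1.17   1.082  0.972] (np.float64(1.1693065624899785e-07), 1.2846794767648655e-06)
90 30 [ 0.298  0.331 -0.254  1.908 -0.528  1.012  0.362] (np.float64(3.0866572352265985e-08), 4.732737183219324e-07)
90 60 [ 0.604  0.552 -0.384  1.996 -0.899  1.167  0.848] (np.float64(6.34802828845175e-08), 8.599026880095619e-07)
105 30 [ 0.303  0.406 -0.312  1.804 -0.424  1.134  0.486] (np.float64(2.1378219873290272e-08), 4.044928670926882e-07)
105 60 [ 0.573  0.657 -0.467  1.806 -0.685  1.305  0.773] (np.float64(2.98549386471551e-08), 5.702470254864009e-07)
```

>>> carry_out([
  {"twist": [0, 0, 0], "delta_pos": [0.5, -0.146, -0.026], "grip": 6},
  {"twist": [0, 0, 0], "delta_pos": [0.6, -0.176, -0.03], "grip": 6},
  {"twist": [0, 0, 0], "delta_pos": [0.6, -0.176, -0.03], "grip": 6},
  {"twist": [0, 0, 0], "delta_pos": [0.6, -0.176, -0.03], "grip": 6},
  {"twist": [0, 0, 0], "delta_pos": [0.6, -0.176, -0.03], "grip": 6},
  {"twist": [0, 0, 0], "delta_pos": [0.6, -0.176, -0.03], "grip": 6},
  {"twist": [0, 0, 0], "delta_pos": [0.6, -0.176, -0.03], "grip": 6},
  {"twist": [0, 0, 0], "delta_pos": [0.6, -0.176, -0.03], "grip": 6},
])

```text
time_s: 10.68
tcp_pos: [0.532, 0.1265, 0.2799]
orientation: [0.01, 0.781, 0.624, 0.034]
wrist_force: [-0.0, -0.6, -0.9]
grip_width: 0.0152
grasp_force: 25.0
```

>>> carry_out([
  {"twist": [0.005, 0.032, -0.007], "delta_pos": [0, 0, 0], "grip": 6},
  {"twist": [0.005, 0.032, -0.007], "delta_pos": [0, 0, 0], "grip": 6},
  {"twist": [0.005, 0.032, -0.007], "delta_pos": [0, 0, 0], "grip": 6},
  {"twist": [0.005, 0.032, -0.007], "delta_pos": [0, 0, 0], "grip": 6},
  {"twist": [0.005, 0.032, -0.007], "delta_pos": [0, 0, 0], "grip": 6},
  {"twist": [0.005, 0.032, -0.007], "delta_pos": [0, 0, 0], "grip": 6},
  {"twist": [0.005, 0.032, -0.007], "delta_pos": [0, 0, 0], "grip": 6},
  {"twist": [0.005, 0.032, -0.007], "delta_pos": [0, 0, 0], "grip": 6},
  {"twist": [0.005, 0.032, -0.007], "delta_pos": [0, 0, 0], "grip": 6},
  {"twist": [0.005, 0.032, -0.007], "delta_pos": [0, 0, 0], "grip": 6},
  {"twist": [0, 0, 0], "delta_pos": [0, 0, 0], "grip": 6},
  {"twist": [0, 0, 0], "delta_pos": [0, 0, 0], "grip": 6},
])

```text
time_s: 11.68
tcp_pos: [0.5325, 0.124, 0.2777]
orientation: [-0.347, 0.598, 0.63, 0.354]
wrist_force: [-0.1, 0.2, 0.3]
grip_width: 0.0149
grasp_force: 25.0
```

```bash
cat > chk.py <<'E'
from mv import *
import sys
def chk(o,tag,cupxy):
    for n in("side","top","wrist"):
        im,d=read_camera(n);cv2.imwrite(f"pics/{n}{tag}.png",im);C=cloud(n,d)
        for q in masks_of(n,o)[:5]:
            p=C[cv2.erode(q["mask"].astype(np.uint8),np.ones((2,2)))>0]
            if len(p)<8: continue
            c=np.median(p,0)
            if np.hypot(*(c[:2]-cupxy))>.1: continue
            p=p[np.linalg.norm(p-c,axis=1)<.09];c=p.mean(0);u=np.linalg.svd(p-c)[2][0];u*=np.sign(u[2]);e=(p-c)@u;print(n,round(q["conf"],2),q["xy"],len(p),"c",c,"u",u,"ends",c+u*e.min(),c+u*e.max())
        for k in(o+"_foot",o+"_grip"):
            for q in landmark_of(n,k)[:3]: print(n,k,round(q["conf"],2),q["xy"])
E
python3 - <<'E'
from chk import *
print(cur()[:2]);chk("marker",2,(.532,.13))
for n in("side","top","wrist"):
    for k in("red_cup_mouth","red_cup_floor","red_cup"):
        for q in landmark_of(n,k)[:2]: print(n,k,round(q["conf"],2),q["xy"])
E
```

```text
(array([0.532, 0.124, 0.278]), array([[-0.044,  0.999, -0.014],
       [ 0.508,  0.034,  0.861],
       [ 0.86 ,  0.031, -0.509]]))
side 0.77 [235.3, 187.7] 257 c [0.527 0.114 0.272] u [-0.021  0.005  1.   ] ends [0.529 0.113 0.201] [0.526 0.114 0.336]
side marker_foot 0.82 [230.8, 377.5]
side marker_foot 0.69 [238.6, 213.3]
side marker_foot 0.34 [187.5, 322.6]
side marker_grip 0.63 [295.9, 275.8]
side marker_grip 0.61 [236.8, 188.6]
side marker_grip 0.52 [202.0, 377.7]
top 0.5 [206.3, 195.8] 33 c [0.528 0.107 0.325] u [0.012 0.084 0.996] ends [0.528 0.105 0.298] [0.529 0.109 0.342]
top marker_foot 0.68 [142.2, 269.0]
top marker_foot 0.61 [233.0, 248.2]
top marker_grip 0.6 [132.0, 252.8]
top marker_grip 0.58 [254.0, 260.7]
top marker_grip 0.48 [207.9, 196.9]
wrist 0.89 [274.3, 241.9] 3258 c [0.533 0.107 0.312] u [-0.041  0.045  0.998] ends [0.536 0.103 0.23 ] [0.532 0.108 0.341]
wrist marker_foot 0.91 [178.8, 240.8]
wrist marker_foot 0.64 [268.5, 338.2]
wrist marker_grip 0.86 [271.7, 278.0]
wrist marker_grip 0.55 [208.7, 224.6]
side red_cup_mouth 0.61 [235.9, 264.5]
side red_cup_floor 0.96 [237.1, 279.8]
side red_cup 0.79 [234.7, 280.0]
top red_cup_mouth 0.61 [253.8, 172.5]
top red_cup_mouth 0.54 [213.6, 215.6]
top red_cup_floor 0.75 [221.4, 220.1]
top red_cup 0.74 [217.7, 221.0]
top red_cup 0.74 [313.8, 221.0]
wrist red_cup 0.62 [272.3, 279.1]
```

View pics/side2.png

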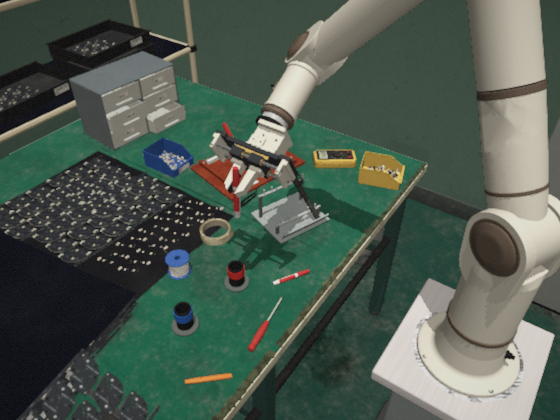

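The side view shows the marker held upright with its red cap up at (236,190), above the red-banded cup at (236,272). Next I locate both cup axes from known-height plane hits and from depth.

```bash
python3 - <<'E'
from mv import *
def pl(n,xy,z):
    o,d=ray(n,xy);return (o+d*(z-o[2])/d[2])[:2]
for n,xy,z in [("side",(234.7,280),0),("top",(217.7,221),0),("side",(237.4,279.7),.008),("top",(219.5,219.7),.008),("side",(237.5,266),.062),("top",(213.8,216),.062),("side",(183.7,307.5),.062),("top",(156.4,207.4),.062)]: print(n,z,pl(n,xy,z))
im=cv2.imread("pics/top0.png")
for n in("side","top"):
    C=cloud(n,np.load(n+"0.npy"))
    for nm,c in(("red",(.53,.131)),("blue",(.549,.295))):
        m=np.hypot(C[...,0]-c[0],C[...,1]-c[1])<.045
        for z0,z1,rr in((.055,.07,.017),(.02,.055,.019)):
            p=C[m&(C[...,2]>z0)&(C[...,2]<z1)]
            r=least_squares(lambda q:np.hypot(p[:,0]-q[0],p[:,1]-q[1])-rr,c,loss="soft_l1",f_scale=.003);print(n,nm,z0,len(p),r.x,np.sqrt(np.mean(r.fun**2)))
        p=C[m&(C[...,2]>.001)&(C[...,2]<.012)];(x,y),r=cv2.minEnclosingCircle(p[:,:2].astype(np.float32));print("  disc",len(p),x,y,r)
for k in("red_cup","blue_cup"):
  for n in("side","top"):
    for q in masks_of(n,k)[:2]: print(n,k,q["conf"],q["xy"])
    for q in landmark_of(n,k+"_mouth")[:1]+landmark_of(n,k+"_floor")[:1]+landmark_of(n,k)[:1]: print("  ",q["xy"],[pl(n,q["xy"],z) for z in(.062,.008,0)])
E
```

```text
side 0 [0.54  0.127]
top 0 [0.53  0.136]
side 0.008 [0.531 0.128]
top 0.008 [0.532 0.13 ]
side 0.062 [0.525 0.13 ]
top 0.062 [0.533 0.137]
side 0.062 [0.545 0.294]
top 0.062 [0.552 0.297]
side red 0.055 97 [0.529 0.132] 0.0017711109849547066
side red 0.02 232 [0.529 0.132] 0.0018994031261220339
  disc 246 0.5301063060760498 0.13033998012542725 0.04477899521589279
side blue 0.055 121 [0.546 0.297] 0.0018225934065068704
side blue 0.02 279 [0.546 0.297] 0.0020611296467322074
  disc 322 0.5485830903053284 0.2954246401786804 0.04465669021010399
top red 0.055 72 [0.532 0.129] 0.001366729657591606
top red 0.02 69 [0.531 0.128] 0.0017564184376755141
  disc 348 0.5300717353820801 0.13110993802547455 0.04483604058623314
top blue 0.055 78 [0.549 0.294] 0.0014215342324137496
top blue 0.02 107 [0.548 0.293] 0.0018918864960155409
  disc 295 0.5489534139633179 0.295403391122818 0.04473663121461868
side red_cup 0.76 [237.3, 276.3]
side red_cup 0.64 [238.8, 186.6]
   [235.9, 264.5] [array([0.531, 0.128]), array([0.565, 0.09 ]), array([0.57 , 0.084])]
   [237.1, 279.8] [array([0.499, 0.164]), array([0
[... 387 characters left out ...]
ray([0.519, 0.126]), array([0.528, 0.135]), array([0.53 , 0.136])]
side blue_cup 0.77 [182.6, 321.8]
side blue_cup 0.36 [179.2, 267.1]
   [182.9, 307.7] [array([0.546, 0.295]), array([0.581, 0.268]), array([0.586, 0.263])]
   [188.2, 322.2] [array([0.511, 0.317]), array([0.543, 0.291]), array([0.548, 0.287])]
   [332.2, 162.2] [array([ 0.555, -0.375]), array([ 0.591, -0.445]), array([ 0.596, -0.455])]
top blue_cup 0.8 [163.1, 212.9]
   [158.2, 208.8] [array([0.548, 0.292]), array([0.559, 0.309]), array([0.561, 0.311])]
   [162.8, 209.3] [array([0.547, 0.279]), array([0.558, 0.295]), array([0.559, 0.298])]
   [205.1, 168.1] [array([0.669, 0.17 ]), array([0.685, 0.182]), array([0.688, 0.183])]
```

>>> carry_out([
  {"twist": [0, 0, 0], "delta_pos": [-0.37, -0.026, 0.356], "grip": 6},
  {"twist": [0, 0, 0], "delta_pos": [-0.37, -0.026, 0.356], "grip": 6},
  {"twist": [0, 0, 0], "delta_pos": [-0.37, -0.026, 0.356], "grip": 6},
  {"twist": [0, 0, 0], "delta_pos": [-0.37, -0.026, 0.356], "grip": 6},
  {"twist": [0, 0, 0], "delta_pos": [0, 0, 0], "grip": 6},
  {"twist": [0, 0, 0], "delta_pos": [0, 0, 0], "grip": 6},
])

```text
time_s: 14.03
tcp_pos: [0.5293, 0.1493, 0.1793]
orientation: [-0.348, 0.595, 0.631, 0.355]
wrist_force: [0.8, -0.1, 0.4]
grip_width: 0.0152
grasp_force: 25.0
```

```bash
python3 - <<'E'
from chk import *
a,M,_=cur();print(a,M);g=a-.019*M[:,2];u=M[:,0]*np.cos(np.pi/6)-M[:,2]*.5;print("grasp",g,"foot",g-.082*u)
chk("marker",3,(.532,.13))
im=cv2.imread("pics/side3.png")[190:310,170:310];im2=cv2.imread("pics/top3.png")[160:260,160:280]
cv2.imwrite("pics/c3.png",np.hstack([cv2.resize(im,(420,360)),cv2.resize(im2,(380,360))]))
E
```

```text
[0.529 0.149 0.179] [[-0.049  0.999 -0.017]
 [ 0.505  0.039  0.862]
 [ 0.862  0.033 -0.506]]
grasp [0.53  0.133 0.189] foot [0.532 0.132 0.107]
side 0.77 [229.9, 229.3] 172 c [0.524 0.139 0.176] u [-0.022  0.01   1.   ] ends [0.525 0.138 0.103] [0.522 0.14  0.238]
side marker_foot 0.75 [230.6, 376.1]
side marker_foot 0.71 [333.7, 162.8]
side marker_foot 0.68 [273.4, 281.4]
side marker_grip 0.72 [295.4, 275.0]
side marker_grip 0.7 [233.6, 226.6]
side marker_grip 0.55 [203.4, 381.1]
top marker_foot 0.67 [143.0, 270.6]
top marker_foot 0.5 [234.7, 247.6]
top marker_foot 0.47 [217.8, 220.6]
top marker_grip 0.61 [203.8, 206.2]
top marker_grip 0.46 [250.9, 259.8]
top marker_grip 0.42 [134.1, 254.9]
wrist 0.55 [272.8, 246.1] 3255 c [0.531 0.129 0.211] u [-0.039  0.044  0.998] ends [0.534 0.126 0.13 ] [0.53  0.131 0.241]
wrist marker_foot 0.76 [163.3, 211.4]
wrist marker_foot 0.66 [269.4, 336.4]
wrist marker_grip 0.75 [198.4, 189.4]
wrist marker_grip 0.68 [271.7, 277.6]
```

View pics/c3.png

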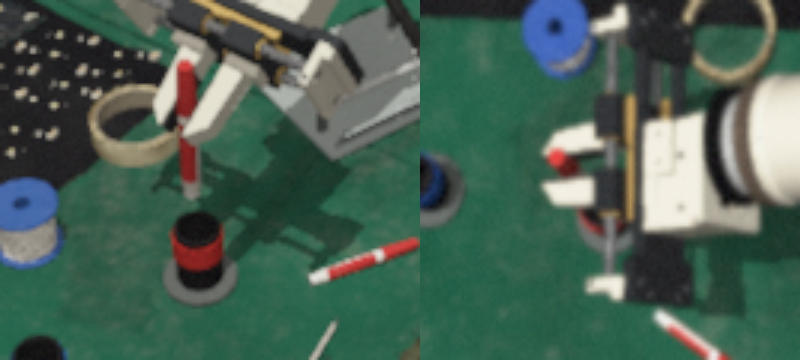

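The crop shows the marker foot (190,190) directly above the red cup's mouth (198,222). I'm lowering it in.

>>> carry_out([
  {"twist": [0, 0, 0], "delta_pos": [-0.314, -0.012, 0.177], "grip": 6},
  {"twist": [0, 0, 0], "delta_pos": [-0.314, -0.012, 0.177], "grip": 6},
  {"twist": [0, 0, 0], "delta_pos": [-0.314, -0.012, 0.177], "grip": 6},
  {"twist": [0, 0, 0], "delta_pos": [-0.314, -0.012, 0.177], "grip": 6},
  {"twist": [0, 0, 0], "delta_pos": [-0.314, -0.012, 0.177], "grip": 6},
  {"twist": [0, 0, 0], "delta_pos": [0, 0, 0], "grip": 6},
  {"twist": [0, 0, 0], "delta_pos": [0, 0, 0], "grip": 6},
])

```text
time_s: 15.22
tcp_pos: [0.5299, 0.1473, 0.0892]
orientation: [-0.347, 0.596, 0.631, 0.355]
wrist_force: [0.4, 0.5, -0.4]
grip_width: 0.0148
grasp_force: 25.0
```

>>> carry_out([
  {"twist": [0, 0, 0], "delta_pos": [-0.05, 0, 0.03], "grip": 6},
  {"twist": [0, 0, 0], "delta_pos": [-0.05, 0, 0.03], "grip": 6},
  {"twist": [0, 0, 0], "delta_pos": [0, 0, 0], "grip": 6},
])

```text
time_s: 15.47
tcp_pos: [0.531, 0.1471, 0.0842]
orientation: [-0.346, 0.595, 0.632, 0.355]
wrist_force: [0.2, 0.5, -0.5]
grip_width: 0.015
grasp_force: 25.0
```

>>> carry_out([
  {"twist": [0, 0, 0], "delta_pos": [0, 0, 0], "grip": 30},
  {"twist": [0, 0, 0], "delta_pos": [0, 0, 0], "grip": 46},
  {"twist": [0, 0, 0], "delta_pos": [0, 0, 0], "grip": 46},
  {"twist": [0, 0, 0], "delta_pos": [0, 0, 0], "grip": 46},
  {"twist": [0, 0, 0], "delta_pos": [0, 0, 0], "grip": 46},
  {"twist": [0, 0, 0], "delta_pos": [0, 0, 0], "grip": 46},
])

```text
time_s: 15.97
tcp_pos: [0.5307, 0.1471, 0.0838]
orientation: [-0.346, 0.595, 0.632, 0.355]
wrist_force: [0.0, 0.2, -0.1]
grip_width: 0.0455
grasp_force: 0.0
```

```bash
python3 - <<'E'
from chk import *
print(cur()[:2]);chk("marker",4,(.532,.13))
E
```

```text
(array([0.531, 0.147, 0.084]), array([[-0.051,  0.999, -0.015],
       [ 0.506,  0.039,  0.861],
       [ 0.861,  0.037, -0.508]]))
side 0.46 [232.5, 253.5] 158 c [0.527 0.134 0.099] u [ 0.032 -0.022  0.999] ends [0.526 0.135 0.05 ] [0.529 0.133 0.143]
side marker_foot 0.79 [230.5, 377.8]
side marker_foot 0.61 [272.9, 282.9]
side marker_foot 0.26 [219.2, 234.4]
side marker_grip 0.73 [319.8, 219.2]
side marker_grip 0.69 [202.3, 381.5]
side marker_grip 0.53 [295.0, 278.0]
top 0.64 [214.2, 214.3] 72 c [0.53  0.126 0.088] u [ 0.033 -0.005  0.999] ends [0.528 0.127 0.008] [0.532 0.126 0.146]
top marker_foot 0.59 [218.2, 216.8]
top marker_foot 0.56 [144.0, 269.4]
top marker_foot 0.44 [232.5, 246.4]
top marker_grip 0.48 [210.3, 213.3]
top marker_grip 0.46 [131.2, 253.9]
top marker_grip 0.4 [247.9, 261.2]
wrist 0.89 [279.6, 242.4] 3214 c [0.535 0.128 0.116] u [0.005 0.051 0.999] ends [0.534 0.124 0.036] [0.535 0.13  0.145]
wrist marker_foot 0.91 [269.5, 337.7]
wrist marker_foot 0.88 [146.5, 153.8]
wrist marker_foot 0.58 [277.9, 305.9]
wrist marker_grip 0.74 [283.2, 278.0]
wrist marker_grip 0.61 [190.3, 133.8]
```

The marker is standing: its top is at z = 0.145, which matches 0.144 on the cup floor. Now I back off and check a yaw for the blue cup that keeps clear of it.

>>> carry_out([
  {"twist": [0, 0, 0], "delta_pos": [0, 0, -0.4], "grip": 46},
  {"twist": [0, 0, 0], "delta_pos": [0, 0, -0.5], "grip": 46},
  {"twist": [0, 0, 0], "delta_pos": [0, 0, -0.6], "grip": 50},
  {"twist": [0, 0, 0], "delta_pos": [0, 0, -0.6], "grip": 50},
  {"twist": [0, 0, 0], "delta_pos": [0, 0, -0.6], "grip": 50},
  {"twist": [0, 0, 0], "delta_pos": [0, 0, 0], "grip": 50},
])

```text
time_s: 17.07
tcp_pos: [0.5352, 0.0238, 0.1536]
orientation: [-0.342, 0.598, 0.632, 0.356]
wrist_force: [0.9, -1.4, 0.8]
grip_width: 0.0502
grasp_force: 0.0
```

```bash
python3 - <<'E'
from mv import *
a,M,s=cur();q0=np.array(s["joint_positions"]);print(fk(q0)[0]-a)
plan(np.array([.542,-.191,.25]),Rtool(np.radians(-20),0))
plan(np.array([.542,-.191,.25]),Rtool(np.radians(-20),np.radians(-10)))
for yaw in(90,110,125,135,145,155):
  for z in(.20,.092):
    Rt=Rtool(np.radians(yaw),np.radians(58));b=ik(grasp2tcp([.5475,.2955,z],Rt),Rt,q0,2);print(yaw,z,b[1],b[2])
E
```

```text
[0.027 0.003 0.006]
shift units [-0.552  0.079 -4.677] then turn units [-0.31  -0.226  0.564] q [ 0.563  0.734 -0.152  1.79  -0.832  1.311  1.   ] pos [0.535 0.024 0.154]
shift units [-0.552  0.079 -4.677] then turn units [-0.262 -0.261  0.596] q [ 0.563  0.734 -0.152  1.79  -0.832  1.311  1.   ] pos [0.535 0.024 0.154]
90 0.2 [ 0.251  0.597 -0.331  2.    -1.131  0.951  0.852] (np.float64(3.60628068517943e-08), 2.818864899077504e-07)
90 0.092 [ 0.257  0.792 -0.331  2.02  -1.21   0.849  1.079] (np.float64(5.388554893372864e-08), 4.618700016775102e-07)
110 0.2 [ 0.159  0.718 -0.294  1.72  -0.84   1.215  0.765] (np.float64(2.3464714441738813e-08), 1.735909763315314e-07)
110 0.092 [ 0.153  0.879 -0.278  1.732 -0.853  1.108  0.905] (np.float64(2.172505014340959e-08), 9.043366701985415e-08)
125 0.2 [ 0.077  0.813 -0.277  1.512 -0.686  1.422  0.76 ] (np.float64(4.2875529280924543e-08), 3.160625275777658e-07)
125 0.092 [ 0.066  0.957 -0.252  1.521 -0.68   1.318  0.873] (np.float64(3.97702244974647e-08), 2.740538778598524e-07)
135 0.2 [ 0.018  0.875 -0.268  1.375 -0.599  1.56   0.779] (np.float64(6.250681579336193e-08), 4.261384806759508e-07)
135 0.092 [ 0.005  1.011 -0.24   1.383 -0.585  1.456  0.879] (np.float64(5.9430455761564186e-08), 4.032588451474111e-07)
145 0.2 [-0.045  0.936 -0.258  1.242 -0.52   1.696  0.815] (np.float64(8.673955615584161e-08), 5.389455479867525e-07)
145 0.092 [-0.058  1.066 -0.228  1.249 -0.501  1.592  0.906] (np.float64(8.365773865726301e-08), 5.321625383874615e-07)
155 0.2 [-0.111  0.995 -0.245  1.115 -0.445  1.828  0.868] (np.float64(1.1564747128642012e-07), 6.534084389737202e-07)
155 0.092 [-0.123  1.12  -0.213  1.12  -0.422  1.724  0.952] (np.float64(1.1288168902783451e-07), 6.624618934489934e-07)
```

>>> carry_out([
  {"twist": [0, 0, 0], "delta_pos": [-0.07, 0.01, -0.585], "grip": 50},
  {"twist": [0, 0, 0], "delta_pos": [-0.07, 0.01, -0.585], "grip": 50},
  {"twist": [0, 0, 0], "delta_pos": [-0.07, 0.01, -0.585], "grip": 50},
  {"twist": [0, 0, 0], "delta_pos": [-0.07, 0.01, -0.585], "grip": 50},
  {"twist": [0, 0, 0], "delta_pos": [-0.07, 0.01, -0.585], "grip": 50},
  {"twist": [0, 0, 0], "delta_pos": [-0.07, 0.01, -0.585], "grip": 50},
  {"twist": [0, 0, 0], "delta_pos": [-0.07, 0.01, -0.585], "grip": 50},
  {"twist": [0, 0, 0], "delta_pos": [-0.07, 0.01, -0.585], "grip": 50},
])

```text
time_s: 17.73
tcp_pos: [0.5414, -0.1855, 0.2475]
orientation: [-0.347, 0.595, 0.632, 0.355]
wrist_force: [0.5, -0.5, -0.0]
grip_width: 0.0498
grasp_force: 0.0
```

>>> carry_out([
  {"twist": [-0.0172, -0.01256, 0.0313], "delta_pos": [0, 0, 0], "grip": 50},
  {"twist": [-0.0172, -0.01256, 0.0313], "delta_pos": [0, 0, 0], "grip": 50},
  {"twist": [-0.0172, -0.01256, 0.0313], "delta_pos": [0, 0, 0], "grip": 50},
  {"twist": [-0.0172, -0.01256, 0.0313], "delta_pos": [0, 0, 0], "grip": 50},
  {"twist": [-0.0172, -0.01256, 0.0313], "delta_pos": [0, 0, 0], "grip": 50},
  {"twist": [-0.0172, -0.01256, 0.0313], "delta_pos": [0, 0, 0], "grip": 50},
  {"twist": [-0.0172, -0.01256, 0.0313], "delta_pos": [0, 0, 0], "grip": 50},
  {"twist": [-0.0172, -0.01256, 0.0313], "delta_pos": [0, 0, 0], "grip": 50},
  {"twist": [-0.0172, -0.01256, 0.0313], "delta_pos": [0, 0, 0], "grip": 50},
])

```text
time_s: 18.48
tcp_pos: [0.5411, -0.1847, 0.247]
orientation: [-0.202, 0.92, 0.266, 0.205]
wrist_force: [-0.2, 0.5, 0.3]
grip_width: 0.05
grasp_force: 0.0
```

>>> carry_out([
  {"twist": [-0.0172, -0.01256, 0.0313], "delta_pos": [0, 0, 0], "grip": 50},
  {"twist": [-0.0172, -0.01256, 0.0313], "delta_pos": [0, 0, 0], "grip": 50},
  {"twist": [-0.0172, -0.01256, 0.0313], "delta_pos": [0, 0, 0], "grip": 50},
  {"twist": [-0.0172, -0.01256, 0.0313], "delta_pos": [0, 0, 0], "grip": 50},
  {"twist": [-0.0172, -0.01256, 0.0313], "delta_pos": [0, 0, 0], "grip": 50},
  {"twist": [-0.0172, -0.01256, 0.0313], "delta_pos": [0, 0, 0], "grip": 50},
  {"twist": [-0.0172, -0.01256, 0.0313], "delta_pos": [0, 0, 0], "grip": 50},
  {"twist": [-0.0172, -0.01256, 0.0313], "delta_pos": [0, 0, 0], "grip": 50},
  {"twist": [-0.0172, -0.01256, 0.0313], "delta_pos": [0, 0, 0], "grip": 50},
  {"twist": [0, 0, 0], "delta_pos": [0, 0, 0], "grip": 50},
  {"twist": [0, 0, 0], "delta_pos": [0, 0, 0], "grip": 50},
])

```text
time_s: 19.4
tcp_pos: [0.5421, -0.1829, 0.2464]
orientation: [-0.003, 0.986, -0.166, -0.002]
wrist_force: [-0.4, -0.3, 0.4]
grip_width: 0.0498
grasp_force: 0.0
```

```bash
python3 - <<'E'
from look import *
look("w5",("brush",),("brush_grip","brush_foot"))
from mv import *
plan(np.array([.542,-.191,.15]),Rtool(np.radians(-20),0))
E
```

```text
19.4 [ 0.5421 -0.1829  0.2464] [-0.0034  0.9861 -0.166  -0.0024] 0.049817946090715735 [-0.0314  0.328   0.3911  1.7481 -0.1448  1.0989 -1.4967]
[[ 0.9448 -0.3275 -0.0036]
 [-0.3275 -0.9448  0.0074]
 [-0.0058 -0.0058 -1.    ]]
cam [ 0.6131 -0.2095  0.4044] [-0.2641  0.0968 -0.9596]
brush_grip 0.73 [279.1, 183.2] [ 0.5431 -0.1906  0.0689] o [ 0.6125 -0.2105  0.4046] d [-0.2044  0.0552 -0.9773]
brush_grip 0.62 [51.6, 270.4] [ 0.5951 -0.1277  0.3274] o [ 0.6125 -0.2105  0.4046] d [-0.1564  0.7199 -0.6762]
brush_foot 0.58 [278.0, 229.6] [ 0.4786 -0.1678  0.0271] o [ 0.6122 -0.2112  0.4048] d [-0.3322  0.104  -0.9375]
brush 0.72 [283.6, 154.6] 1565 c [ 0.5614 -0.2026  0.0781] u [ 0.7827 -0.3393  0.5218] -0.09769704134104275 0.04921307646727009 yaw -23.438156137548223
shift units [0.071 0.096 1.938] then turn units [-0.002  0.002  0.003] q [-0.028  0.326  0.393  1.749 -0.144  1.099 -1.499] pos [ 0.541 -0.186  0.247]
```

>>> carry_out([
  {"twist": [0, 0, 0], "delta_pos": [0.085, 0.12, 0.3], "grip": 50},
  {"twist": [0, 0, 0], "delta_pos": [0, 0, 0.6], "grip": 50},
  {"twist": [0, 0, 0], "delta_pos": [0, 0, 0.6], "grip": 50},
  {"twist": [0, 0, 0], "delta_pos": [0, 0, 0.6], "grip": 50},
  {"twist": [0, 0, 0], "delta_pos": [0, 0, 0.6], "grip": 50},
  {"twist": [0, 0, 0], "delta_pos": [0, 0, 0.5], "grip": 50},
  {"twist": [0, 0, 0], "delta_pos": [0, 0, 0.4], "grip": 50},
  {"twist": [0, 0, 0], "delta_pos": [0, 0, 0.3], "grip": 50},
  {"twist": [0, 0, 0], "delta_pos": [0, 0, 0], "grip": 50},
])

```text
time_s: 20.35
tcp_pos: [0.5396, -0.191, 0.0489]
orientation: [-0.003, 0.985, -0.17, -0.005]
wrist_force: [-0.1, -0.0, 0.2]
grip_width: 0.0499
grasp_force: 0.0
```

>>> carry_out([
  {"twist": [0, 0, 0], "delta_pos": [0, 0, 0.06], "grip": 50},
  {"twist": [0, 0, 0], "delta_pos": [0, 0, 0], "grip": 6},
  {"twist": [0, 0, 0], "delta_pos": [0, 0, 0], "grip": 6},
  {"twist": [0, 0, 0], "delta_pos": [0, 0, 0], "grip": 6},
  {"twist": [0, 0, 0], "delta_pos": [0, 0, 0], "grip": 6},
  {"twist": [0, 0, 0], "delta_pos": [0, 0, 0], "grip": 6},
  {"twist": [0, 0, 0], "delta_pos": [0, 0, 0], "grip": 6},
], grip_force=25)

```text
time_s: 20.93
tcp_pos: [0.5433, -0.1906, 0.0495]
orientation: [-0.003, 0.986, -0.169, -0.002]
wrist_force: [0.8, 0.3, 1.6]
grip_width: 0.0157
grasp_force: 25.0
```

>>> carry_out([
  {"twist": [0, 0, 0], "delta_pos": [0, 0, -0.3], "grip": 6},
  {"twist": [0, 0, 0], "delta_pos": [0, 0, -0.5], "grip": 6},
  {"twist": [0, 0, 0], "delta_pos": [0, 0, -0.6], "grip": 6},
  {"twist": [0, 0, 0], "delta_pos": [0, 0, -0.6], "grip": 6},
  {"twist": [0, 0, 0], "delta_pos": [0, 0, -0.6], "grip": 6},
  {"twist": [0, 0, 0], "delta_pos": [0, 0, -0.6], "grip": 6},
  {"twist": [0, 0, 0], "delta_pos": [0, 0, -0.6], "grip": 6},
  {"twist": [0, 0, 0], "delta_pos": [0, 0, -0.6], "grip": 6},
  {"twist": [0, 0, 0], "delta_pos": [0, 0, -0.3], "grip": 6},
])

```text
time_s: 21.68
tcp_pos: [0.545, -0.1927, 0.2882]
orientation: [-0.003, 0.986, -0.17, 0.0]
wrist_force: [1.5, -1.0, -0.1]
grip_width: 0.0157
grasp_force: 25.0
```

>>> carry_out([
  {"twist": [0, 0, -0.036], "delta_pos": [0, 0, 0], "grip": 6},
  {"twist": [0, 0, -0.036], "delta_pos": [0, 0, 0], "grip": 6},
  {"twist": [0, 0, -0.036], "delta_pos": [0, 0, 0], "grip": 6},
  {"twist": [0, 0, -0.036], "delta_pos": [0, 0, 0], "grip": 6},
  {"twist": [0, 0, -0.036], "delta_pos": [0, 0, 0], "grip": 6},
  {"twist": [0, 0, -0.036], "delta_pos": [0, 0, 0], "grip": 6},
  {"twist": [0, 0, -0.036], "delta_pos": [0, 0, 0], "grip": 6},
  {"twist": [0, 0, -0.036], "delta_pos": [0, 0, 0], "grip": 6},
  {"twist": [0, 0, -0.036], "delta_pos": [0, 0, 0], "grip": 6},
  {"twist": [0, 0, -0.036], "delta_pos": [0, 0, 0], "grip": 6},
  {"twist": [0, 0, -0.036], "delta_pos": [0, 0, 0], "grip": 6},
  {"twist": [0, 0, -0.036], "delta_pos": [0, 0, 0], "grip": 6},
])

```text
time_s: 22.68
tcp_pos: [0.5435, -0.192, 0.2839]
orientation: [-0.004, 0.872, 0.489, -0.0]
wrist_force: [0.1, 0.9, -0.7]
grip_width: 0.0158
grasp_force: 25.0
```

>>> carry_out([
  {"twist": [0, 0, -0.036], "delta_pos": [0, 0, 0], "grip": 6},
  {"twist": [0, 0, -0.036], "delta_pos": [0, 0, 0], "grip": 6},
  {"twist": [0, 0, -0.036], "delta_pos": [0, 0, 0], "grip": 6},
  {"twist": [0, 0, -0.036], "delta_pos": [0, 0, 0], "grip": 6},
  {"twist": [0, 0, -0.036], "delta_pos": [0, 0, 0], "grip": 6},
  {"twist": [0, 0, -0.036], "delta_pos": [0, 0, 0], "grip": 6},
  {"twist": [0, 0, -0.036], "delta_pos": [0, 0, 0], "grip": 6},
  {"twist": [0, 0, -0.036], "delta_pos": [0, 0, 0], "grip": 6},
  {"twist": [0, 0, -0.036], "delta_pos": [0, 0, 0], "grip": 6},
  {"twist": [0, 0, -0.036], "delta_pos": [0, 0, 0], "grip": 6},
  {"twist": [0, 0, -0.036], "delta_pos": [0, 0, 0], "grip": 6},
  {"twist": [0, 0, -0.036], "delta_pos": [0, 0, 0], "grip": 6},
])

```text
time_s: 23.68
tcp_pos: [0.5434, -0.192, 0.2839]
orientation: [-0.003, 0.372, 0.928, 0.002]
wrist_force: [-0.1, -0.2, -0.7]
grip_width: 0.0156
grasp_force: 25.0
```

```bash
python3 - <<'E'
from mv import *
Rt=Rtool(np.radians(138),np.radians(60))
plan(grasp2tcp([.5475,.2955,.26],Rt),Rt)
E
```

```text
shift units [6.998 7.098 0.729] then turn units [ 0.005  0.331 -0.008] q [ 0.304  0.29  -0.01   1.681 -0.002  1.176  1.104] pos [ 0.543 -0.192  0.284]
```

>>> carry_out([
  {"twist": [0, 0, 0], "delta_pos": [0.3, 0.305, 0.03], "grip": 6},
  {"twist": [0, 0, 0], "delta_pos": [0.5, 0.507, 0.05], "grip": 6},
  {"twist": [0, 0, 0], "delta_pos": [0.5, 0.507, 0.05], "grip": 6},
  {"twist": [0, 0, 0], "delta_pos": [0.5, 0.507, 0.05], "grip": 6},
  {"twist": [0, 0, 0], "delta_pos": [0.5, 0.507, 0.05], "grip": 6},
  {"twist": [0, 0, 0], "delta_pos": [0.5, 0.507, 0.05], "grip": 6},
  {"twist": [0, 0, 0], "delta_pos": [0.5, 0.507, 0.05], "grip": 6},
  {"twist": [0, 0, 0], "delta_pos": [0.5, 0.507, 0.05], "grip": 6},
  {"twist": [0, 0, 0], "delta_pos": [0.5, 0.507, 0.05], "grip": 6},
  {"twist": [0, 0, 0], "delta_pos": [0.5, 0.507, 0.05], "grip": 6},
  {"twist": [0, 0, 0], "delta_pos": [0.5, 0.507, 0.05], "grip": 6},
  {"twist": [0, 0, 0], "delta_pos": [0.5, 0.507, 0.05], "grip": 6},
])

```text
time_s: 24.68
tcp_pos: [0.5388, 0.2226, 0.2575]
orientation: [-0.003, 0.375, 0.927, 0.002]
wrist_force: [1.1, 0.5, -1.0]
grip_width: 0.0159
grasp_force: 25.0
```

>>> carry_out([
  {"twist": [0, 0.033, 0], "delta_pos": [0.4, 0.405, 0.04], "grip": 6},
  {"twist": [0, 0.033, 0], "delta_pos": [0.4, 0.405, 0.04], "grip": 6},
  {"twist": [0, 0.033, 0], "delta_pos": [0.3, 0.405, 0.04], "grip": 6},
  {"twist": [0, 0.033, 0], "delta_pos": [0, 0, 0], "grip": 6},
  {"twist": [0, 0.033, 0], "delta_pos": [0, 0, 0], "grip": 6},
  {"twist": [0, 0.033, 0], "delta_pos": [0, 0, 0], "grip": 6},
  {"twist": [0, 0.033, 0], "delta_pos": [0, 0, 0], "grip": 6},
  {"twist": [0, 0.033, 0], "delta_pos": [0, 0, 0], "grip": 6},
  {"twist": [0, 0.033, 0], "delta_pos": [0, 0, 0], "grip": 6},
  {"twist": [0, 0.033, 0], "delta_pos": [0, 0, 0], "grip": 6},
  {"twist": [0, 0, 0], "delta_pos": [0, 0, 0], "grip": 6},
  {"twist": [0, 0, 0], "delta_pos": [0, 0, 0], "grip": 6},
])

```text
time_s: 25.68
tcp_pos: [0.5419, 0.3016, 0.254]
orientation: [-0.462, 0.326, 0.803, 0.186]
wrist_force: [-0.6, 0.4, -0.6]
grip_width: 0.0158
grasp_force: 25.0
```

```bash
python3 - <<'E'
from chk import *
a,M,_=cur();print(a,M);g=a-.019*M[:,2];u=M[:,0]*np.cos(np.pi/6)-M[:,2]*.5;print("grasp",g,"u",u,"foot",g-.082*u)
chk("brush",6,(.5475,.2955))
Rt=Rtool(np.radians(138),np.radians(60))
plan(grasp2tcp([.5475,.2955,.20],Rt),Rt)
E
```

```text
[0.542 0.302 0.254] [[-0.359  0.696 -0.621]
 [ 0.352  0.718  0.601]
 [ 0.864 -0.003 -0.503]]
grasp [0.554 0.29  0.264] u [-0.001  0.004  1.   ] foot [0.554 0.29  0.182]
side 0.83 [166.0, 229.5] 471 c [0.549 0.296 0.285] u [0.074 0.028 0.997] ends [0.543 0.294 0.202] [0.553 0.298 0.334]
side brush_foot 0.79 [177.3, 270.1]
side brush_foot 0.38 [184.6, 324.2]
side brush_grip 0.68 [170.1, 238.6]
top 0.69 [122.7, 182.8] 64 c [0.547 0.291 0.318] u [0.059 0.032 0.998] ends [0.545 0.289 0.278] [0.548 0.291 0.342]
top brush_foot 0.51 [212.5, 212.8]
top brush_foot 0.44 [142.2, 199.2]
top brush_grip 0.66 [155.7, 209.5]
top brush_grip 0.46 [127.3, 189.2]
top brush_grip 0.31 [218.7, 216.0]
wrist brush_foot 0.86 [274.7, 333.7]
wrist brush_grip 0.79 [271.8, 270.3]
shift units [-1.088 -0.045  0.794] then turn units [ 0.01   0.001 -0.005] q [ 0.091  0.864 -0.41   1.289 -0.546  1.644  0.659] pos [0.542 0.303 0.258]
```

>>> carry_out([
  {"twist": [0, 0, 0], "delta_pos": [-0.325, 0, 0.238], "grip": 6},
  {"twist": [0, 0, 0], "delta_pos": [-0.325, 0, 0.238], "grip": 6},
  {"twist": [0, 0, 0], "delta_pos": [-0.325, 0, 0.238], "grip": 6},
  {"twist": [0, 0, 0], "delta_pos": [-0.325, 0, 0.238], "grip": 6},
  {"twist": [0, 0, 0], "delta_pos": [0, 0, 0], "grip": 6},
  {"twist": [0, 0, 0], "delta_pos": [0, 0, 0], "grip": 6},
])

```text
time_s: 26.78
tcp_pos: [0.5343, 0.309, 0.1747]
orientation: [-0.464, 0.325, 0.803, 0.186]
wrist_force: [-0.5, 0.5, -0.6]
grip_width: 0.0154
grasp_force: 25.0
```

```bash
python3 - <<'E'
from chk import *
a,M,_=cur();print(a,M);g=a-.019*M[:,2];u=M[:,0]*np.cos(np.pi/6)-M[:,2]*.5;print("grasp",g,"u",u,"foot",g-.082*u)
print(tri([("side",(177.3,270.1)),("top",(142.2,199.2))]),tri([("side",(170.1,238.6)),("top",(127.3,189.2))]))
chk("brush",7,(.5475,.2955))
im=cv2.imread("pics/side7.png")[220:350,110:260];im2=cv2.imread("pics/top7.png")[150:250,90:240]
cv2.imwrite("pics/c7.png",np.hstack([cv2.resize(im,(400,347)),cv2.resize(im2,(400,347))]))
E
```

```text
[0.534 0.309 0.175] [[-0.359  0.694 -0.624]
 [ 0.348  0.72   0.6  ]
 [ 0.866 -0.002 -0.5  ]]
grasp [0.546 0.298 0.184] u [0.001 0.002 1.   ] foot [0.546 0.297 0.102]
(array([0.546, 0.293, 0.182]), np.float64(0.0018284918360015688)) (array([0.548, 0.296, 0.272]), np.float64(0.002517492611498538))
side 0.82 [174.8, 263.8] 313 c [0.541 0.304 0.208] u [0.067 0.033 0.997] ends [0.536 0.302 0.126] [0.545 0.306 0.255]
side brush_foot 0.69 [179.5, 299.2]
side brush_grip 0.6 [175.6, 273.4]
top 0.44 [133.7, 197.3] 53 c [0.543 0.296 0.244] u [0.12  0.101 0.988] ends [0.538 0.292 0.204] [0.545 0.298 0.262]
top brush_foot 0.48 [138.2, 199.4]
top brush_grip 0.69 [138.4, 199.8]
wrist 0.88 [279.7, 203.5] 7662 c [0.551 0.302 0.234] u [0.022 0.044 0.999] ends [0.549 0.298 0.146] [0.552 0.303 0.259]
wrist brush_grip 0.64 [270.0, 267.2]
```

View pics/c7.png

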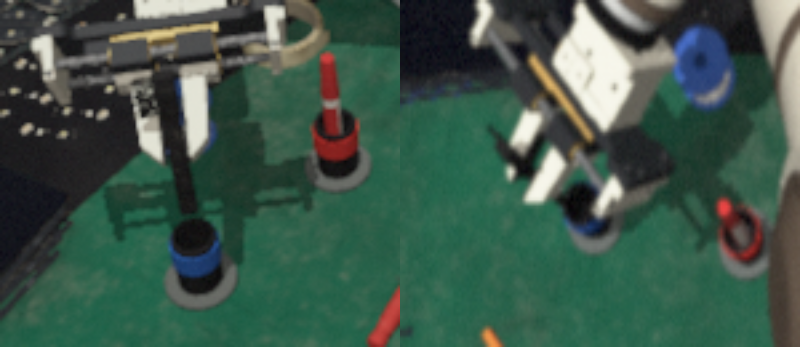

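The crop shows the brush foot (188,210) just above the blue cup's mouth (195,235) with bristles up, and the marker standing in the red cup at (335,110). One quick check of the foot's sideways position before lowering.

```bash
python3 - <<'E'
from mv import *
o,d=ray("side",(180,299.2))
for z in(.095,.1,.105): print(z,o+d*(z-o[2])/d[2])
K,Rm,t=cam("side")
for z in(.062,.102):
    p=Rm@np.array([.5475,.2955,z])+t;print((K@p/p[2])[:2])
E
```

```text
0.095 [0.546 0.299 0.095]
0.1 [0.543 0.302 0.1  ]
0.105 [0.539 0.304 0.105]
[182.453 307.544]
[180.156 295.721]
```

>>> carry_out([
  {"twist": [0, 0, 0], "delta_pos": [-0.292, 0, 0.159], "grip": 6},
  {"twist": [0, 0, 0], "delta_pos": [-0.292, 0, 0.159], "grip": 6},
  {"twist": [0, 0, 0], "delta_pos": [-0.292, 0, 0.159], "grip": 6},
  {"twist": [0, 0, 0], "delta_pos": [-0.292, 0, 0.159], "grip": 6},
  {"twist": [0, 0, 0], "delta_pos": [-0.292, 0, 0.159], "grip": 6},
  {"twist": [0, 0, 0], "delta_pos": [0, 0, 0], "grip": 6},
  {"twist": [0, 0, 0], "delta_pos": [0, 0, 0], "grip": 6},
])

```text
time_s: 27.97
tcp_pos: [0.5368, 0.3073, 0.092]
orientation: [-0.463, 0.325, 0.803, 0.187]
wrist_force: [-0.1, 0.8, 0.3]
grip_width: 0.016
grasp_force: 25.0
```

```bash
python3 - <<'E'
from chk import *
a,M,_=cur();g=a-.019*M[:,2];print(a,"grasp",g);chk("brush",8,(.5475,.2955));print(st()["wrist_force"])
E
```

```text
[0.537 0.307 0.092] grasp [0.549 0.296 0.102]
side 0.88 [177.2, 288.8] 325 c [0.543 0.303 0.126] u [0.067 0.031 0.997] ends [0.539 0.3   0.055] [0.547 0.304 0.174]
side brush_foot 0.6 [185.8, 325.8]
side brush_grip 0.55 [178.1, 299.1]
side brush_grip 0.43 [232.5, 257.1]
top 0.3 [163.6, 213.7] 217 c [0.539 0.284 0.021] u [ 0.015 -0.068  0.998] ends [0.539 0.286 0.001] [0.54  0.281 0.065]
top brush_foot 0.66 [162.0, 217.5]
top brush_grip 0.51 [149.3, 207.9]
wrist 0.7 [281.0, 202.7] 7901 c [0.553 0.301 0.151] u [0.026 0.042 0.999] ends [0.551 0.297 0.063] [0.554 0.302 0.176]
wrist brush_foot 0.62 [273.3, 332.2]
wrist brush_grip 0.64 [272.9, 271.3]
[-0.38   0.647 -1.244]
```

>>> carry_out([
  {"twist": [0, 0, 0], "delta_pos": [-0.052, 0, 0.03], "grip": 6},
  {"twist": [0, 0, 0], "delta_pos": [-0.052, 0, 0.03], "grip": 6},
  {"twist": [0, 0, 0], "delta_pos": [-0.052, 0, 0.03], "grip": 6},
  {"twist": [0, 0, 0], "delta_pos": [0, 0, 0], "grip": 6},
])

```text
time_s: 28.9
tcp_pos: [0.5371, 0.3073, 0.0839]
orientation: [-0.462, 0.325, 0.804, 0.187]
wrist_force: [-1.3, -0.4, -0.7]
grip_width: 0.0158
grasp_force: 25.0
```

>>> carry_out([
  {"twist": [0, 0, 0], "delta_pos": [0, 0, 0], "grip": 30},
  {"twist": [0, 0, 0], "delta_pos": [0, 0, 0], "grip": 50},
  {"twist": [0, 0, 0], "delta_pos": [0, 0, 0], "grip": 50},
  {"twist": [0, 0, 0], "delta_pos": [0, 0, 0], "grip": 50},
  {"twist": [0, 0, 0], "delta_pos": [0, 0, 0], "grip": 50},
  {"twist": [0, 0, 0], "delta_pos": [0, 0, 0], "grip": 50},
])

```text
time_s: 29.4
tcp_pos: [0.5377, 0.3075, 0.0851]
orientation: [-0.462, 0.324, 0.804, 0.187]
wrist_force: [0.3, -0.6, 0.1]
grip_width: 0.0486
grasp_force: 0.0
```

```bash
python3 - <<'E'
from chk import *
a,M,_=cur();g=a-.019*M[:,2];print(a,"grasp",g,st()["wrist_force"]);chk("brush",9,(.5475,.2955))
E
```

```text
[0.538 0.308 0.085] grasp [0.549 0.296 0.095] [ 0.287 -0.6    0.078]
side 0.7 [175.8, 290.1] 296 c [0.543 0.304 0.122] u [0.083 0.05  0.995] ends [0.538 0.3   0.055] [0.547 0.306 0.162]
side brush_grip 0.66 [179.8, 296.1]
top 0.48 [152.2, 207.1] 43 c [0.543 0.293 0.129] u [0.026 0.014 1.   ] ends [0.541 0.292 0.062] [0.544 0.293 0.163]
top brush_grip 0.4 [151.2, 207.7]
wrist 0.96 [279.7, 208.1] 7085 c [0.552 0.3   0.138] u [0.016 0.04  0.999] ends [0.551 0.297 0.05 ] [0.553 0.301 0.163]
wrist brush_foot 0.91 [273.5, 333.3]
wrist brush_grip 0.7 [270.8, 273.4]
```

The brush top is at z = 0.163, and 0.162 is expected on the floor, so it's seated. Backing off along the fingers.

>>> carry_out([
  {"twist": [0, 0, 0], "delta_pos": [0, 0, -0.3], "grip": 66},
  {"twist": [0, 0, 0], "delta_pos": [0, 0, -0.4], "grip": 66},
  {"twist": [0, 0, 0], "delta_pos": [0, 0, -0.5], "grip": 66},
  {"twist": [0, 0, 0], "delta_pos": [0, 0, -0.6], "grip": 66},
  {"twist": [0, 0, 0], "delta_pos": [0, 0, -0.6], "grip": 66},
  {"twist": [0, 0, 0], "delta_pos": [0.3, 0, -0.5], "grip": 66},
  {"twist": [0, 0, 0], "delta_pos": [0.3, 0, -0.2], "grip": 66},
  {"twist": [0, 0, 0], "delta_pos": [0, 0, 0], "grip": 66},
  {"twist": [0, 0, 0], "delta_pos": [0, 0, 0], "grip": 66},
])

```text
time_s: 30.75
tcp_pos: [0.6231, 0.226, 0.1905]
orientation: [-0.461, 0.323, 0.805, 0.188]
wrist_force: [-0.2, -0.3, -1.0]
grip_width: 0.0662
grasp_force: 0.0
```

```bash
python3 - <<'E'
from chk import *
print(cur()[0],st()["wrist_force"]);chk("brush",10,(.5475,.2955));chk("marker",11,(.5305,.1305))
im=cv2.imread("pics/side11.png")[220:350,150:300];im2=cv2.imread("pics/top11.png")[150:280,110:260]
cv2.imwrite("pics/c11.png",np.hstack([cv2.resize(im,(400,347)),cv2.resize(im2,(400,347))]))
E
```

```text
[0.623 0.226 0.19 ] [-0.219 -0.328 -0.982]
side 0.64 [178.7, 289.0] 277 c [0.543 0.303 0.123] u [0.064 0.032 0.997] ends [0.539 0.301 0.058] [0.546 0.305 0.162]
side brush_foot 0.33 [184.4, 320.3]
side brush_grip 0.63 [180.7, 302.2]
top 0.66 [147.7, 207.5] 62 c [0.543 0.294 0.126] u [0.036 0.036 0.999] ends [0.54  0.292 0.051] [0.544 0.296 0.163]
top brush_grip 0.62 [149.8, 208.2]
wrist 0.96 [275.3, 196.6] 1869 c [0.552 0.3   0.121] u [0.034 0.045 0.998] ends [0.549 0.296 0.04 ] [0.553 0.301 0.163]
wrist brush_foot 0.63 [272.4, 272.1]
wrist brush_foot 0.47 [281.0, 223.7]
wrist brush_grip 0.78 [271.1, 227.6]
wrist brush_grip 0.26 [283.1, 229.6]
side 0.63 [233.6, 252.0] 149 c [0.527 0.135 0.1  ] u [ 0.029 -0.018  0.999] ends [0.526 0.136 0.053] [0.529 0.134 0.143]
side marker_foot 0.55 [272.4, 282.1]
side marker_foot 0.52 [229.9, 374.7]
side marker_grip 0.72 [234.4, 258.3]
side marker_grip 0.69 [295.0, 274.5]
side marker_grip 0.52 [202.8, 379.3]
top marker_foot 0.68 [142.0, 269.6]
top marker_foot 0.52 [236.5, 247.8]
top marker_foot 0.45 [221.0, 220.4]
top marker_grip 0.68 [131.7, 254.8]
top marker_grip 0.61 [253.8, 259.3]
top marker_grip 0.51 [211.7, 213.5]
wrist marker_foot 0.76 [211.5, 188.9]
wrist marker_grip 0.63 [253.2, 189.9]
```

View pics/c11.png

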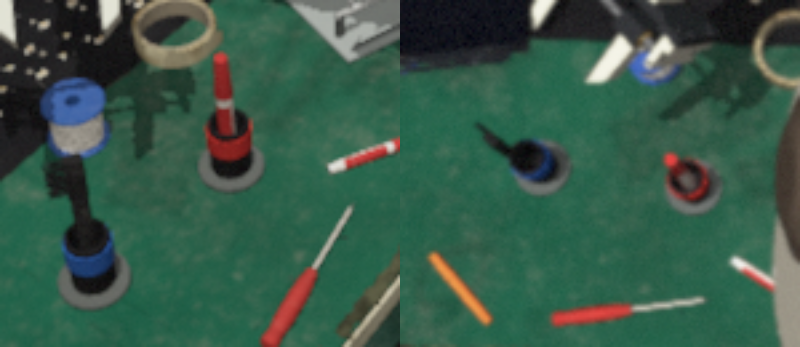

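The crop shows both tools standing: the brush in the blue cup (90,235) with bristles up, and the marker in the red cup (230,110) with its red cap up. The gripper is clear and the bystanders haven't moved. Handing in.

```bash
python3 -c "
from bench import order
print(order.job_done())"
```

```text
the job is handed in; nothing more can be done
None
```

Job handed in: the marker stands in the red-banded cup, cap up, and the brush in the blue-banded cup, bristles up, both measured down on the cup floors and released; the hand-in gave no verdict back.

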